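# Lay the long engraving plate on the block

### The job

Slide the longer of the two brass plates forward from under the clear guard until about a third of its length sticks out over the front edge of the stand, then take it by that end and lift it clear. Set it down flat on the narrow steel block, centred across it, in line with it and with its end up against the raised stop, and let go; do not drop it, and leave the shorter plate and everything else where they are.

Things in the scene. Friction and masses are not known exactly. Their poses are not given: they have to be found in the camera images.
- stand: Fixed dark wooden stand, 180 (x) x 180 (y), its flat bed 60 above the table. Origin: centre of its underside; x points from its front edge to its back, y to its left, z up. Two lanes run along x, centred at y = +38 and -38, each 64 wide between aluminium rails that are 12 wide and 8 high; lanes are open at front and back. In front of its front face (x = -90) is free air.
- stand_edge (a point): Middle of the front edge of the stand's bed, 60 above the table; axes as the stand.
- guard_edge (a point): Middle of the lower front edge of the guard, a clear plastic panel in an aluminium frame fixed over the stand: 35 behind the bed's front edge, 200 above the table (140 above the bed). Axes as the stand. The panel reaches from here 100 back (+x), 90 to either side (y) and 22 up. Its two posts, 8 thick, rise from the bed 90 behind this edge at y = +86 and -86.
- long_plate: The longer brass plate with leaf pattern, 120 (x) x 60 (y) x 4 thick, about 0.24 kg, loose, flat in either lane, its length along the lane, front end 8 to 22 behind the bed's front edge. Origin: centre of its underside. Slides easily on the bed (friction about 0.35): pressed from above with 5 to 20 N it goes along with rubber fingertips. Tips if pressed beyond the edge.
- short_plate: The shorter brass plate, same pattern, 84 (x) x 60 (y) x 4 thick, loose, lying in the other lane; stays there. Origin: centre of its underside.
- block: Fixed narrow steel block, 100 (x) x 36 (y), top 45 above the table, on a foot 140 x 50 x 6. Origin: centre of its underside, x along it, away from the robot. At its +x end stands the stop, a wall 8 thick and 36 wide across the end, face at x = +50, top 10 above the block's top. The long plate overhangs the block by 12 on each side: room for fingers there.
- block_seat (a point): Where the centre of the long plate's underside belongs: on top of the block, 45 above the table, 10 nearer the robot (-x) than the block's centre; 60 from the face of the stop. Same axes as the block.
- tumbler: Bystander: glass tumbler 68 across, 100 high. Origin: centre of its underside.
- tape: Bystander: roll of paper tape lying flat, 90 across, 22 high. Origin: centre of its underside.
- spray: Bystander: orange bottle with blue cap, 60 across, 170 high. Origin: centre of its underside.

How it is judged:
By the outcome, as a careful person would: the job done as asked, in the order asked, and still so for the second after the job is handed in, with the robot touching nothing.
It also fails if it takes over 72 s, if anything falls off the work surface, if the arm or the gripper's body presses on something with over 40 N, if the wrist force passes 120 N, or if a joint passes its speed limit or range.

### The arm

A 6-joint arm with a two-finger parallel gripper is mounted at the origin on the work surface. World frame = base frame: x ahead of the robot, y to its left, z up, the work surface at z = 0. Lengths are in mm, angles in degrees, forces in N, time in s.
With the tool pointing down it reaches from about 350 to 725 mm from the base axis. Payload 4.3 kg.
Tool frame: the origin (TCP) lies between the finger pads; the fingertips stand 11 mm ahead of it and the grasp point (between the pads) lies 8 mm behind it; z points along the fingers, y is the direction in which the jaws open and shut (so a half turn about z gives the same grasp; the last joint's range is limited). The gripper opens to 85 mm and grips with 20 to 120 N. Pads are 22 mm wide; open, the fingers measure 114 mm over their backs; the gripper's body (76 mm by 85 mm) begins 54 mm behind the grasp point. The pads swing forward as they close: fully open they stand 13 mm farther back than shut.
Start: joints at [63.295, 21.618, 4.641, 73.018, 0, 83.68], TCP at [200.304, 539.021, 242.329] pointing down, gripper open.
Joint ranges: [-156.06, 156.06], [-48.1, 94.91], [-58.44, 69.94], [-101.28, 121.22], [-78.64, 73.56], [-180, 180]. Speed limits (degrees/s): [147.25, 147.25, 180, 180, 180, 180].

### API

Orientations are given as a 3x3 rotation matrix whose columns are the frame's x, y, z axes.
In Python, from plant import bot, cams, ticket gives the robot as it stands.
- The arm moves only by the tool apply_moves, never from a script. Its argument "commands" is a list of rows, each a list of 7 numbers: the shift along the tool's x, y, z in m, then the turn, a rotation vector about the tool's x, y, z in degrees, then the finger opening in m, from 0 to 0.0854. A call has exactly 5 rows; each row shifts and turns the pose as measured when the row begins, along the tool's axes as they then stand; what a row does not reach is not made up. A row lasts 1/10 s, in which the tool goes at most 50 mm and 8.59 degrees, less where a joint would pass 70% of its speed; a pose out of reach is approached as far as the arm can. A call with a gripper value outside its range is refused whole. The fingers move at their own pace and stop on an object; the grip force is fixed at half the most. Time passes only in rows, so rows that do not move let the fingers close, or fill a call up. It gives the time, the measured TCP pose, the force and the opening at its end, in the units of the state.
- bot.get_obs(): the state, without advancing time (a new reading comes with each control period).
- cams.grab_frame(name): name is "scene" or "side" or "wrist"; returns (picture, depth): 400x640x3 uint8, red, green, blue; 400x640 float32, mm along the optical axis (not along the pixel's ray), 0 where there is no reading.
- cams.camera_model(name): a dict with "K" (3x3 intrinsics, pixels), "distortion" ([k1, k2, p1, p2, k3] as OpenCV has them; the pictures are not rectified), "R" (3x3) and "t" (3): a world point X has camera coordinates R X + t. Camera axes: x right, y down, z forward; pixel columns grow to the right and rows downward; lengths in mm; the calibration is good to about 2 mm. A picture is of the moment at which its call begins: read the wrist's pose just before it. camera_model takes no time and is no camera call; for the wrist camera it gives the pose at the moment of the call.
- ticket.hand_in(): hands the job in, once; it reports no verdict.
The state is a dict: "time": time; "joints": joint angles; "joint_vel": joint speeds; "effort": joint torques, N m; "position": TCP position; "orientation": TCP orientation; "ft_force": force on the tool from outside, world axes, zero at the start; "torque": the same for the moment, N m; "width": finger opening in mm.
Only numpy, scipy, OpenCV 4.12 (cv2) and the standard library are available. Lean on these libraries where they do the work, as an engineer would, in place of code of your own. Each camera call takes 0.05 s, during which the arm holds its last target. There are 200 camera calls.

## Working session

There is one attempt and no reset: what is moved stays moved. The work goes in short steps, Python scripts to look and compute and a tool call to move; the robot and the scene stay as the last step left them, time stands still between calls to the robot, and variables do not carry over. Pictures are saved under pics/ and viewed, about 8 in all and at most 12, crops included, and the job is handed in when it is done.

Besides the shell and the picture viewer there is one more tool, called after "Request:" as a command line: name --pt "numbers of a row" for each row, then --argument value for the rest. apply_moves: Moves the arm, as the interface text tells. Its arguments: {"type":"object","properties":{"commands":{"type":"array"}},"required":["commands"]}

```bash
mkdir -p pics && ls
python3 - <<'E'
from plant import bot,cams
import cv2,numpy as np
o=bot.get_obs();print({k:np.round(v,2).tolist() for k,v in o.items()})
for n in ("scene","side"):
    p,d=cams.grab_frame(n);np.savez(f"{n}0.npz",p=p,d=d,**{k:np.array(v) for k,v in cams.camera_model(n).items()})
    cv2.imwrite(f"pics/{n}0.png",p[:,:,::-1])
    m=cams.camera_model(n);print(n,np.round(-np.array(m["R"]).T@m["t"]),m["distortion"],(d>0).mean())
E
```

```text
pics
{'time': 0.0, 'joints': [63.3, 21.66, 4.56, 73.02, -0.0, 83.68], 'joint_vel': [0.11, -0.02, 0.0, 0.01, -0.07, 0.02], 'effort': [0.0, -46.36, 26.99, 0.02, -0.0, -0.0], 'position': [200.0, 538.43, 241.38], 'orientation': [[-0.94, 0.35, -0.0], [0.35, 0.94, -0.0], [0.0, -0.0, -1.0]], 'ft_force': [-0.08, 0.27, 0.35], 'torque': [-0.03, 0.02, 0.01], 'width': 85.28}
scene [1099.  717. 1477.] [0.04906777 0.         0.         0.         0.        ] 0.9958125
side [ 465. -946. 1126.] [-0.08646278  0.          0.          0.          0.        ] 0.99609375
```

View pics/scene0.png

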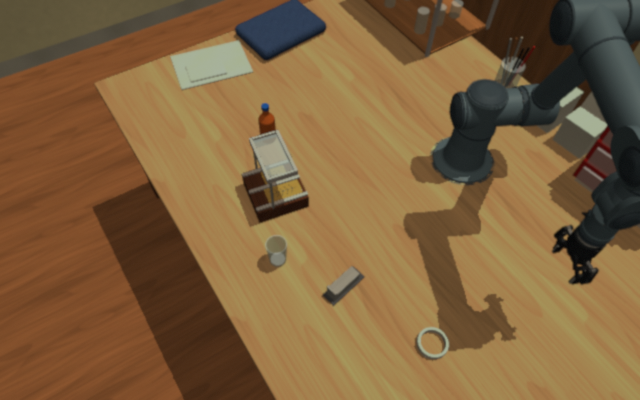

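View pics/side0.png

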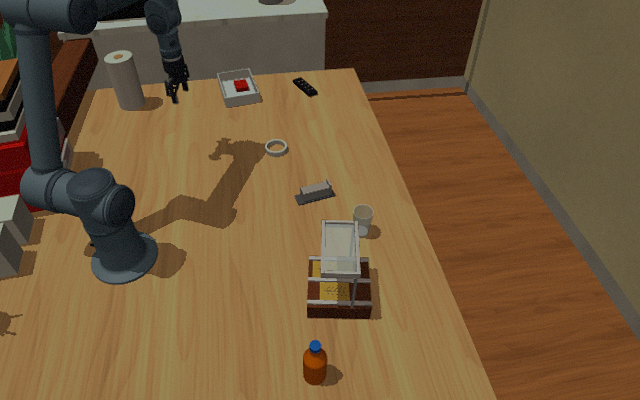

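```bash
python3 - <<'E'
import cv2,numpy as np
a=cv2.imread("pics/scene0.png")[120:230,230:320];b=cv2.imread("pics/side0.png")[212:327,295:385]
c=cv2.imread("pics/scene0.png")[255:310,315:375];d=cv2.imread("pics/side0.png")[172:212,285:345]
f=lambda i,s:cv2.resize(i,s,interpolation=cv2.INTER_CUBIC)
top=np.hstack([f(a,(400,400)),f(b,(400,400))]);bot=np.hstack([f(c,(400,200)),f(d,(400,200))])
cv2.imwrite("pics/crop0.png",np.vstack([top,bot]))
E
cat > h.py <<'E'
import numpy as np,cv2
from plant import bot,cams
def load(n):
    return dict(np.load(n))
def ray(m,uv):
    q=cv2.undistortPoints(np.array(uv,float).reshape(-1,1,2),np.array(m["K"]),np.array(m["distortion"])).reshape(-1,2)
    R=np.array(m["R"]);return -R.T@np.array(m["t"]),np.c_[q,np.ones(len(q))]@R
def onplane(m,uv,z):
    c,r=ray(m,uv);return c+r*((z-c[2])/r[:,2])[:,None]
def proj(m,X):
    return cv2.projectPoints(np.array(X,float).reshape(-1,1,3),cv2.Rodrigues(np.array(m["R"]))[0],np.array(m["t"],float),np.array(m["K"]),np.array(m["distortion"]))[0].reshape(-1,2)
def snap(n,name):
    m=cams.camera_model(n);p,d=cams.grab_frame(n)
    cv2.imwrite(f"pics/{name}.png",p[:,:,::-1]);np.savez(f"{name}.npz",p=p,d=d,**{k:np.array(v) for k,v in m.items()});return load(f"{name}.npz")
E
```

```text
(no output)
```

View pics/crop0.png

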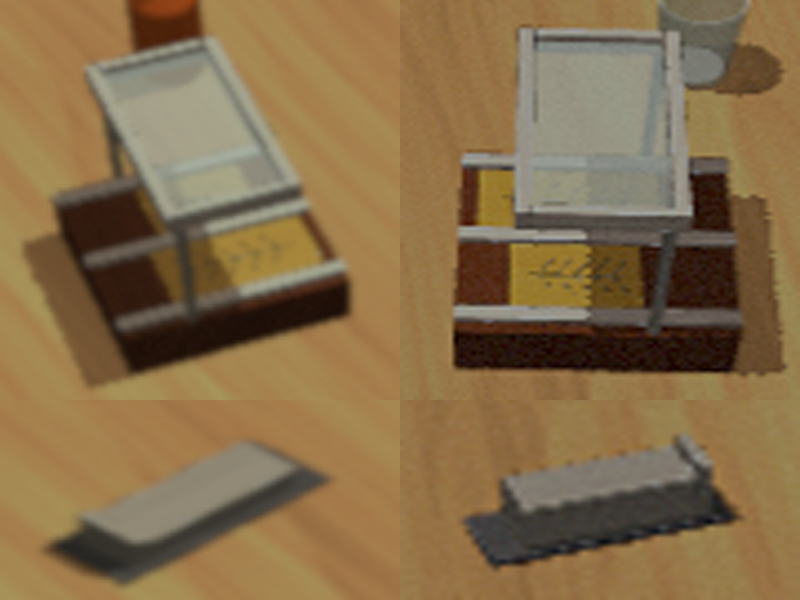

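```bash
cat >> h.py <<'E'
def rigid(L,W):
    L=np.array(L,float)[:,:2];W=np.array(W)[:,:2];l=L-L.mean(0);w=W-W.mean(0)
    th=np.arctan2((l[:,0]*w[:,1]-l[:,1]*w[:,0]).sum(),(l*w).sum());c,s=np.cos(th),np.sin(th);R=np.array([[c,-s],[s,c]])
    t=W.mean(0)-R@L.mean(0);return np.degrees(th),t,np.linalg.norm(L@R.T+t-W,axis=1)
E
python3 - <<'E'
from h import *
np.set_printoptions(precision=1,suppress=True)
S=load("scene0.npz");D=load("side0.npz")
cv=lambda p,x0,y0,sx,sy:np.array([[x0+(u+.5)/sx-.5,y0+(v+.5)/sy-.5] for u,v in p])
L=[(-90,-76),(90,-76),(-90,0),(90,0),(-90,76),(90,76)]
w=onplane(D,cv([(55,312),(341,316),(57,236),(336,238),(61,160),(328,163)],295,212,400/90,400/115),68);print(w[:,:2],rigid(L,w))
w=onplane(S,cv([(345,267),(120,325),(310,207),(88,260),(58,197)],230,120,400/90,400/110),68);print(w[:,:2],rigid([(-90,76),(90,76),(-90,0),(90,0),(90,-76)],w))
# plates
print("short side",onplane(D,cv([(110,275),(243,275)],295,212,400/90,400/115),64)[:,:2])
print("long side front",onplane(D,cv([(79,195)],295,212,400/90,400/115),64)[:,:2])
print("long scene front/back",onplane(S,cv([(310,237),(160,275)],230,120,400/90,400/110),64)[:,:2])
w=onplane(S,cv([(82,120),(245,42),(300,66),(130,142)],315,255,400/60,200/55),45);print("block scene",w[:,:2])
w=onplane(D,cv([(103,80),(280,48),(308,80),(120,113)],285,172,400/60,200/40),45);print("block side",w[:,:2])
print("tumbler,tape,spray", onplane(S,[(277,262),(433,344),(266,133)],0)[:,:2],onplane(D,[(362,232),(276,150),(315,380)],0)[:,:2])
E
```

```text
[[ 555.6 -290.5]
 [ 730.9 -321.1]
 [ 567.4 -218.5]
 [ 745.8 -247.7]
 [ 581.5 -140.8]
 [ 759.1 -171. ]] (np.float64(-9.812237105675354), array([ 656.7, -231.6]), array([0.8, 1.7, 2.3, 0.8, 0.8, 1.3]))
[[ 583.  -131.7]
 [ 756.8 -166. ]
 [ 569.2 -204.7]
 [ 742.5 -241.7]
 [ 727.2 -318.2]] (np.float64(-11.736535540964619), array([ 655. , -223.7]), array([1. , 2.4, 2.4, 0.7, 1.8]))
short side [[ 595.6 -258.6]
 [ 679.4 -271.4]]
long side front [[ 588.3 -176.4]]
long scene front/back [[ 585.9 -177.4]
 [ 703.9 -200.8]]
block scene [[709.5 182.7]
 [605.8 162.9]
 [597.3 195. ]
 [702.  210.7]]
block side [[600.4 189.8]
 [699.7 208.9]
 [708.6 173.6]
 [604.8 155.1]]
tumbler,tape,spray [[ 783.5    5.2]
 [ 533.1  480.3]
 [ 542.7 -493.2]] [[ 783.3   -9. ]
 [ 539.1  471.8]
 [ 547.7 -486.5]]
```

```bash
cat >> h.py <<'E'
Rz=lambda a:cv2.Rodrigues(np.array([0,0,np.radians(a)]))[0]
def pose(yaw,tilt):
    # tool y along stand/block y (yaw deg), z down, x toward robot; tilt deg: body leans to robot
    R0=Rz(yaw)@np.array([[-1,0,0],[0,1,0],[0,0,-1.]])
    return R0@cv2.Rodrigues(np.array([0,np.radians(-tilt),0]))[0]
def go(p,R=None):
    o=bot.get_obs();C=np.array(o["orientation"]);P=np.array(o["position"])
    print("t",o["time"],"pos",np.round(P,1),"F",np.round(o["ft_force"],1),"w",round(o["width"],1),"j",np.round(o["joints"],1))
    print("shift tool",np.round(C.T@(np.array(p)-P),1),"turn",None if R is None else np.round(np.degrees(cv2.Rodrigues(C.T@R)[0].ravel()),2))
E
python3 - <<'E'
from h import *
o=bot.get_obs();m=cams.camera_model("wrist");R=np.array(m["R"]);c=-R.T@np.array(m["t"]);C=np.array(o["orientation"])
print("cam in tool",C.T@(c-o["position"]),"\n",np.round(C.T@R.T,3),m["K"])
print(pose(-10.5,40))
go([480,150,300],pose(-10.5,0))
E
```

```text
cam in tool [  79.90212267    1.50862215 -131.24758683] 
 [[ 0.001 -0.951 -0.31 ]
 [ 1.     0.001 -0.   ]
 [ 0.    -0.31   0.951]] [[311.83781391   0.         315.47653812]
 [  0.         311.83781391 197.75247317]
 [  0.           0.           1.        ]]
[[-0.75321696  0.18223553  0.63202407]
 [ 0.13960051  0.98325491 -0.11713874]
 [-0.64278761  0.         -0.76604444]]
t 0.1 pos [200.  538.5 241.5] F [-0.9 -0.2 -0.5] w 85.2 j [63.3 21.7  4.6 73.   0.  83.7]
shift tool [-397.8 -266.7  -58.1] turn [-0.1  -0.02 -9.89]
```

Request:
apply_moves --pt "-0.04 -0.027 -0.006 0 0 0 0" --pt "-0.04 -0.027 -0.006 0 0 0 0" --pt "-0.04 -0.027 -0.006 0 0 0 0" --pt "-0.04 -0.027 -0.006 0 0 0 0" --pt "-0.04 -0.027 -0.006 0 0 0 0"

```text
time: 0.6
position: [340.7, 340.1, 268.0]
orientation: [[-0.942, 0.336, -0.005], [0.336, 0.942, -0.005], [0.003, -0.007, -1.0]]
ft_force: [1.1, 0.8, -0.4]
width: 12.5
```

Request:
apply_moves --pt "-0.04 -0.027 -0.006 0 0 0 0" --pt "-0.04 -0.027 -0.006 0 0 0 0" --pt "-0.04 -0.027 -0.006 0 0 0 0" --pt "-0.04 -0.027 -0.006 0 0 0 0" --pt "-0.04 -0.027 -0.006 0 0 -5 0"

```text
time: 1.1
position: [485.4, 138.1, 297.7]
orientation: [[-0.968, 0.25, -0.008], [0.25, 0.968, -0.006], [0.006, -0.008, -1.0]]
ft_force: [0.7, 0.2, -0.2]
width: 0.4
```

Run:
```python
from h import *
go([515,-163,200],pose(-10.5,0));go([515,-163,200],pose(-10.5,40))
```

```text
t 1.1 pos [485.4 138.1 297.7] F [ 0.7  0.2 -0.2] w 0.4 j [ 8.8 13.3  1.3 78.5 -0.3 23.3]
shift tool [-104.6 -283.4   99.3] turn [-0.43 -0.38 -3.98]
t 1.1 pos [485.4 138.1 297.7] F [ 0.7  0.2 -0.2] w 0.4 j [ 8.8 13.3  1.3 78.5 -0.3 23.3]
shift tool [-104.6 -283.4   99.3] turn [ -1.8  -40.36  -3.67]
```

Request:
apply_moves --pt "-0.015 -0.041 0.014 0 0 -4 0" --pt "-0.015 -0.041 0.014 0 0 0 0" --pt "-0.015 -0.041 0.014 0 0 0 0" --pt "-0.015 -0.041 0.014 0 0 0 0" --pt "-0.015 -0.041 0.014 0 0 0 0"

```text
time: 1.6
position: [523.5, -87.2, 227.6]
orientation: [[-0.984, 0.178, -0.003], [0.178, 0.984, -0.005], [0.002, -0.005, -1.0]]
ft_force: [0.7, 0.2, 0.7]
width: -0.2
```

Request:
apply_moves --pt "-0.015 -0.041 0.014 0 -4 0 0" --pt "-0.015 -0.041 0.014 0 -4 0 0" --pt "0 0 0 0 -8.5 0 0" --pt "0 0 0 0 -8.5 0 0" --pt "0 0 0 0 -8.5 0 0"

```text
time: 2.1
position: [542.1, -185.8, 193.7]
orientation: [[-0.823, 0.187, 0.536], [0.154, 0.982, -0.107], [-0.546, -0.006, -0.838]]
ft_force: [0.1, -0.3, -1.1]
width: 0.2
```

Request:
apply_moves --pt "0 0 0 0 -7 0 0" --pt "0 0 0 0 0 0 0" --pt "0 0 0 0 0 0 0" --pt "0 0 0 0 0 0 0" --pt "0 0 0 0 0 0 0"

```text
time: 2.6
position: [534.8, -182.5, 187.1]
orientation: [[-0.759, 0.189, 0.623], [0.146, 0.982, -0.121], [-0.635, -0.001, -0.773]]
ft_force: [0.6, 0.4, -0.1]
width: 0.1
```

Run:
```python
from h import *
go([515,-163,180],pose(-10.5,40));m=snap("wrist","w1")
L=np.array([[-90,76],[90,76],[-90,0],[90,0],[-90,-76],[90,-76.]])
W=np.c_[L@Rz(-10.5)[:2,:2].T+[656,-228],np.full(6,68)];print(np.round(proj(m,W)))
```

```text
t 2.6 pos [ 534.8 -182.5  187.1] F [ 0.6  0.4 -0.1] w 0.1 j [-32.4  -3.3 -49.8   6.1  13.4 -17. ]
shift tool [22.4 15.4 -9.2] turn [-0.31 -0.6  -0.28]
[[382. 140.]
 [357. 238.]
 [285. 141.]
 [298. 238.]
 [190. 141.]
 [238. 238.]]
```

View pics/w1.png

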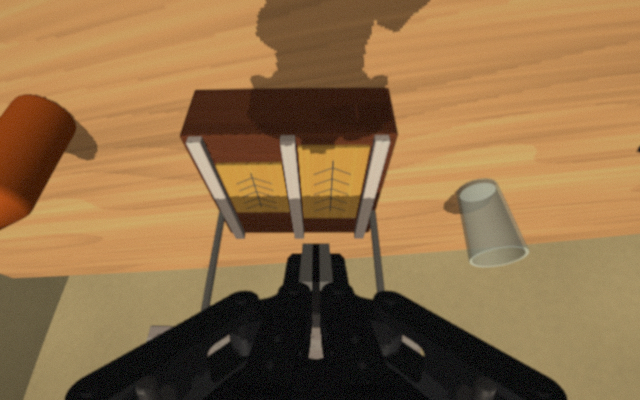

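Run:
```python
from h import *
np.set_printoptions(precision=1,suppress=True)
m=load("w1.npz")
L=[(-90,76),(90,76),(-90,0),(90,0),(-90,-76),(90,-76)]
w=onplane(m,[(381,137),(361,237),(289,138),(298,237),(194,138),(239,237)],68);th,t,e=rigid(L,w);print(w[:,:2],th,t,e)
hsv=cv2.cvtColor(m["p"],cv2.COLOR_RGB2HSV);b=cv2.inRange(hsv,(18,130,90),(32,255,255));b[:140]=0;b[235:]=0;b[:,:200]=0;b[:,385:]=0
n,lab,st,_=cv2.connectedComponentsWithStats(b);print(st[st[:,4]>300])
for s in st[1:]:
    if s[4]>300:
        u=s[0]+s[2]/2
        W=onplane(m,[(u,s[1]),(u,s[1]+s[3])],64)[:,:2]
        print("plate ends in stand frame",(W-t)@Rz(th)[:2,:2])
q=lambda x,y,z:np.r_[Rz(th)[:2,:2]@[x,y]+t,z]
for x,z in((-30,100),(-30,90)): go(q(x,38,z),pose(th,40))
```

```text
[[ 577.4 -137.2]
 [ 755.7 -164.8]
 [ 565.2 -207.9]
 [ 740.8 -243.1]
 [ 550.7 -281.3]
 [ 727.2 -316.9]] -10.528047783469868 [ 652.8 -225.2] [3.3 2.2 1.2 1.5 2.2 0.6]
[[     0      0    640    400 248888]
 [   298    145     72     73   4167]
 [   215    163     75     49   2740]]
plate ends in stand frame [[-76.6  36.8]
 [ 47.4  42.2]]
plate ends in stand frame [[-53.6 -34.3]
 [ 33.2 -49.7]]
t 2.65 pos [ 535.4 -182.8  187.8] F [ 0.3 -0.5  0.9] w -0.2 j [-32.4  -3.3 -49.8   6.   13.4 -17. ]
shift tool [-16.   18.5 126.9] turn [-0.3 -0.5 -0.2]
t 2.65 pos [ 535.4 -182.8  187.8] F [ 0.3 -0.5  0.9] w -0.2 j [-32.4  -3.3 -49.8   6.   13.4 -17. ]
shift tool [ -9.7  18.5 134.6] turn [-0.3 -0.5 -0.2]
```

Request:
apply_moves --pt "-0.004 0.009 0.03 0 0 0 0" --pt "-0.004 0.009 0.03 0 0 0 0" --pt "-0.004 0 0.03 0 0 0 0" --pt "-0.004 0 0.02 0 0 0 0" --pt "0 0 0 0 0 0 0"

```text
time: 3.15
position: [638.8, -187.3, 124.0]
orientation: [[-0.747, 0.188, 0.638], [0.137, 0.982, -0.129], [-0.65, -0.009, -0.76]]
ft_force: [-0.7, 0.3, -0.5]
width: -0.2
```

```bash
cat >> h.py <<'E'
TH,T=-10.5,np.array([653.5,-226.])
st=lambda x,y,z:np.r_[Rz(TH)[:2,:2]@[x,y]+T,z]
def instand(): 
    P=np.array(bot.get_obs()["position"]);print("stand frame",np.round(np.r_[(P[:2]-T)@Rz(TH)[:2,:2],P[2]],1))
E
python3 - <<'E'
from h import *
instand();go(st(-24,38,84),pose(TH,40))
m=snap("side","s1");cv2.imwrite("pics/s1c.png",cv2.resize(m["p"][190:340,240:400,::-1],(640,600),interpolation=cv2.INTER_CUBIC))
E
```

```text
stand frame [-21.5  35.3 124. ]
t 3.15 pos [ 638.8 -187.3  124. ] F [-0.7  0.3 -0.5] w -0.2 j [-26.1  13.2 -44.7  -7.6   9.5 -12. ]
shift tool [27.9  3.  28.7] turn [-0.58  0.57  0.08]
```

View pics/s1c.png

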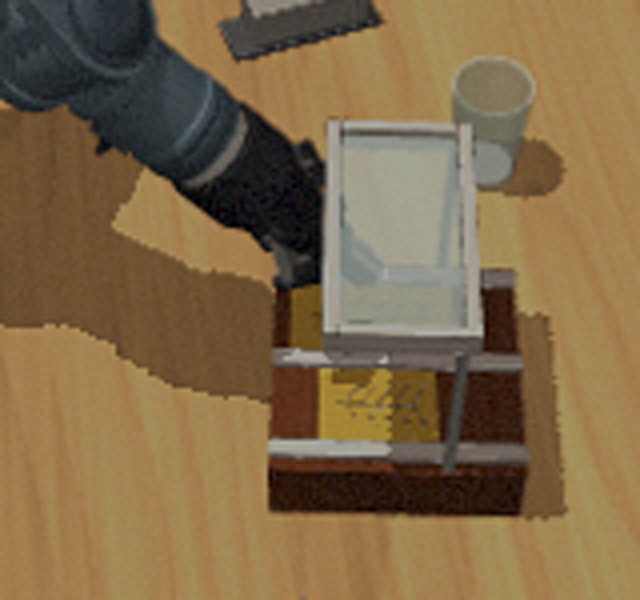

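Request:
apply_moves --pt "0.01 0.001 0.011 0 0 0 0" --pt "0.008 0.001 0.008 0 0 0 0" --pt "0.006 0.001 0.006 0 0 0 0" --pt "0.001 0 0.001 0 0 0 0" --pt "0 0 0 0 0 0 0"

```text
time: 3.7
position: [641.7, -186.7, 95.0]
orientation: [[-0.742, 0.188, 0.644], [0.134, 0.982, -0.132], [-0.657, -0.011, -0.754]]
ft_force: [0.1, -0.0, -0.1]
width: -0.2
```

Run:
```python
from h import *
instand();go(st(-24,38,80),pose(TH,40))
```

```text
stand frame [-18.7  36.5  95. ]
t 3.7 pos [ 641.7 -186.7   95. ] F [ 0.1 -0.  -0.1] w -0.2 j [-25.9  16.6 -46.9 -13.6   9.3 -11.9]
shift tool [13.8  1.6  7.8] turn [-0.7   1.09  0.19]
```

Request:
apply_moves --pt "0.006 0.001 0.004 0 0 0 0" --pt "0.005 0 0.004 0 0 0 0" --pt "0.002 0 0.002 0 0 0 0" --pt "0.001 0 0.001 0 0 0 0" --pt "0.001 0 0.001 0 0 0 0"

```text
time: 4.2
position: [639.5, -185.9, 77.4]
orientation: [[-0.739, 0.188, 0.647], [0.133, 0.982, -0.133], [-0.66, -0.012, -0.751]]
ft_force: [-4.7, 2.3, 9.3]
width: -0.1
```

Request:
apply_moves --pt "0.001 0 0.001 0 0 0 0" --pt "0.001 0 0.001 0 0 0 0" --pt "0.001 0 0.001 0 0 0 0" --pt "0.001 0 0.001 0 0 0 0" --pt "0.001 0 0.001 0 0 0 0"

```text
time: 4.7
position: [644.3, -187.5, 77.5]
orientation: [[-0.73, 0.186, 0.658], [0.129, 0.982, -0.135], [-0.671, -0.014, -0.741]]
ft_force: [-3.0, 0.9, 6.0]
width: -0.4
```

Run:
```python
from h import *
instand();go(st(-24,38,80),pose(TH,40))
```

```text
stand frame [-16.1  36.2  77.5]
t 4.7 pos [ 644.3 -187.5   77.5] F [-3.   0.9  6. ] w -0.4 j [-25.9  19.  -48.7 -18.9   9.6 -11.9]
shift tool [ 4.2  1.7 -7.2] turn [-0.75  2.17  0.36]
```

Request:
apply_moves --pt "0.006 0 -0.002 0 0.3 0 0" --pt "0.006 0 -0.002 0 0.3 0 0" --pt "0.006 0 -0.002 0 0.3 0 0" --pt "0.006 0 -0.002 0 0.3 0 0" --pt "0.006 0 -0.002 0 0.3 0 0"

```text
time: 5.2
position: [626.9, -187.0, 77.5]
orientation: [[-0.73, 0.184, 0.659], [0.123, 0.983, -0.138], [-0.673, -0.02, -0.74]]
ft_force: [3.2, -0.3, 6.1]
width: 0.1
```

```bash
cat >> h.py <<'E'
def plate(name):
    m=snap("wrist",name)
    hsv=cv2.cvtColor(m["p"],cv2.COLOR_RGB2HSV);b=cv2.inRange(hsv,(18,130,60),(32,255,255))
    n,lab,s,_=cv2.connectedComponentsWithStats(b)
    print(s[s[:,4]>300])
    return m,lab,s
E
python3 - <<'E'
from h import *
instand();go(st(-75,38,77),pose(TH,40));plate("w2")
E
```

```text
stand frame [-33.2  33.5  77.5]
t 5.2 pos [ 626.9 -187.    77.5] F [ 3.2 -0.3  6.1] w 0.1 j [-26.7  17.6 -51.1 -20.1  10.  -12.8]
shift tool [ 31.2   4.4 -27.8] turn [-0.92  2.27  0.67]
[[     0      0    640    400 240591]
 [   247    203    147     83   6719]
 [    96    218    154     59   5433]]
```

View pics/w2.png

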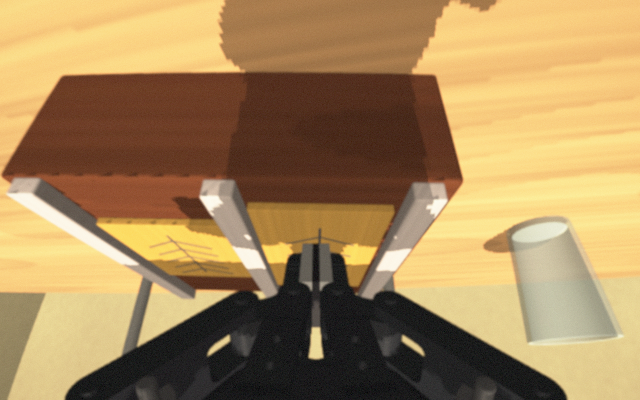

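```bash
cat >> h.py <<'E'
def instd(m,uv,z): return np.round((onplane(m,uv,z)[:,:2]-T)@Rz(TH)[:2,:2],1)
E
python3 - <<'E'
from h import *
m=load("w2.npz");print(instd(m,[(250,204),(394,206)],64),instd(m,[(205,181),(437,182)],68),instd(m,[(97,219)],64))
E
```

```text
[[-75.    9.6]
 [-75.4  65.1]] [[-97.4  -0.3]
 [-99.   73. ]] [[-58.1 -63.1]]
```

Run:
```python
from h import *
for n,c in (("w1",330),("w1",250),("w2",300),("w2",160),("w2",380)):
    m=load(n+".npz");h=cv2.cvtColor(m["p"],cv2.COLOR_RGB2HSV)
    col=m["p"][:,c-2:c+3].mean(1);r=range(125,235)
    g=np.abs(np.diff(col.sum(1)))
    top=[i for i in np.argsort(g)[::-1] if 75<i<235][:7]
    print(n,c,[(int(i),round(float(g[i])),instd(m,[(c,i+.5)],60)[0].tolist(),instd(m,[(c,i+.5)],64)[0].tolist()) for i in sorted(top)])
```

```text
w1 330 [(87, 58, [-131.2, 32.6], [-134.4, 32.4]), (148, 66, [-68.6, 34.6], [-73.1, 34.4]), (149, 58, [-67.3, 34.6], [-71.9, 34.4]), (195, 63, [5.0, 37.0], [-1.2, 36.7]), (230, 62, [86.8, 39.7], [78.8, 39.3]), (231, 117, [89.7, 39.8], [81.6, 39.4]), (232, 104, [92.6, 39.9], [84.4, 39.5])]
w1 250 [(87, 82, [-131.8, -22.3], [-134.9, -21.3]), (88, 101, [-130.9, -22.5], [-134.1, -21.4]), (89, 70, [-130.1, -22.6], [-133.2, -21.6]), (164, 63, [-47.3, -37.6], [-52.3, -36.2]), (196, 59, [6.5, -47.5], [0.3, -45.9]), (231, 123, [89.5, -62.9], [81.4, -60.9]), (232, 113, [92.4, -63.4], [84.3, -61.4])]
w2 300 [(82, 13, [-129.7, 31.1], [-133.0, 31.5]), (140, 24, [-108.2, 30.2], [-113.0, 30.6]), (201, 29, [-70.4, 28.6], [-77.7, 29.0]), (202, 57, [-69.6, 28.5], [-76.9, 29.0]), (203, 47, [-68.7, 28.5], [-76.1, 29.0]), (208, 15, [-64.3, 28.3], [-72.0, 28.8]), (209, 20, [-63.4, 28.2], [-71.1, 28.8])]
w2 160 [(175, 43, [-88.1, -21.5], [-94.1, -17.7]), (176, 46, [-87.4, -21.8], [-93.5, -18.0]), (217, 25, [-52.8, -37.1], [-61.2, -32.3]), (218, 65, [-51.7, -37.6], [-60.2, -32.7]), (219, 42, [-50.6, -38.1], [-59.2, -33.2]), (223, 43, [-46.1, -40.1], [-54.9, -35.1]), (224, 63, [-44.9, -40.6], [-53.8, -35.6])]
w2 380 [(161, 16, [-98.3, 55.9], [-103.8, 54.6]), (189, 14, [-80.8, 59.0], [-87.4, 57.5]), (202, 17, [-70.7, 60.8], [-78.0, 59.2]), (203, 45, [-69.9, 61.0], [-77.2, 59.3]), (204, 58, [-69.0, 61.1], [-76.4, 59.5]), (205, 27, [-68.2, 61.3], [-75.6, 59.6]), (211, 18, [-62.8, 62.2], [-70.6, 60.5])]
```

Request:
apply_moves --pt "0.007 0.0005 -0.001 0 0.8 0.1 0" --pt "0.007 0.0005 -0.001 0 0.8 0.1 0" --pt "0.007 0.0005 -0.001 0 0.8 0.1 0" --pt "0.007 0.0005 -0.001 0 0.8 0.1 0" --pt "0.007 0.0005 -0.001 0 0.8 0.1 0"

```text
time: 5.75
position: [615.5, -186.4, 77.4]
orientation: [[-0.747, 0.187, 0.638], [0.128, 0.982, -0.138], [-0.652, -0.022, -0.758]]
ft_force: [3.8, 0.1, 7.3]
width: -0.2
```

```bash
cat >> h.py <<'E'
def edges(m,c,lo,hi,k=8):
    g=np.abs(np.diff(m["p"][:,c-2:c+3].mean(1).sum(1)))
    for i in sorted([i for i in np.argsort(g)[::-1] if lo<i<hi][:k]): print(c,i,round(float(g[i])),"z60",instd(m,[(c,i+.5)],60)[0],"z64",instd(m,[(c,i+.5)],64)[0])
E
python3 - <<'E'
from h import *
instand();go(st(-75,38,77),pose(TH,30));m=plate("w3")[0];edges(m,270,100,240);edges(m,380,100,240)
E
```

```text
stand frame [-44.6  32.   77.4]
t 5.75 pos [ 615.5 -186.4   77.4] F [3.8 0.1 7.3] w -0.2 j [-27.   16.5 -51.  -17.2   9.6 -13.2]
shift tool [ 23.3   5.9 -19.6] turn [-1.17 10.7   0.5 ]
[[     0      0    640    400 231094]
 [   535      0     66     16    442]
 [   502     13    138     40   1743]
 [   138     15     95     29    434]
 [   500     45     70     28    457]
 [   576    118     64     23    331]
 [   250    205    143     85   6521]
 [   114    228    142     56   4896]]
270 106 15 z60 [-131.4   21.1] z64 [-135.   22.]
270 140 16 z60 [-117.5   19.4] z64 [-122.    20.4]
270 203 38 z60 [-78.5  14.4] z64 [-85.4  15.6]
270 204 73 z60 [-77.6  14.2] z64 [-84.6  15.5]
270 205 29 z60 [-76.8  14.1] z64 [-83.8  15.4]
270 206 15 z60 [-75.9  14. ] z64 [-83.   15.3]
270 210 22 z60 [-72.4  13.6] z64 [-79.7  14.9]
270 211 16 z60 [-71.5  13.5] z64 [-78.8  14.8]
380 139 13 z60 [-118.7   53.2] z64 [-123.1   52.1]
380 191 12 z60 [-89.2  58.3] z64 [-95.4  56.9]
380 193 13 z60 [-87.7  58.6] z64 [-94.1  57.1]
380 204 18 z60 [-79.2  60. ] z64 [-86.   58.5]
380 205 46 z60 [-78.3  60.2] z64 [-85.3  58.6]
380 206 56 z60 [-77.5  60.3] z64 [-84.5  58.8]
380 207 25 z60 [-76.7  60.5] z64 [-83.7  58.9]
380 212 15 z60 [-72.3  61.2] z64 [-79.6  59.6]
```

Request:
apply_moves --pt "0.011 0 -0.004 0 0.8 0.1 0" --pt "0.011 0 -0.004 0 0.8 0.1 0" --pt "0.011 0 -0.004 0 0.8 0.1 0" --pt "0.011 0 -0.004 0 0.8 0.1 0" --pt "0.009 0 -0.003 0 0.8 0.1 0"

```text
time: 6.3
position: [581.5, -184.1, 77.4]
orientation: [[-0.764, 0.189, 0.617], [0.132, 0.982, -0.138], [-0.632, -0.024, -0.775]]
ft_force: [3.5, -0.5, 6.3]
width: -0.1
```

Run:
```python
from h import *
instand();go(st(-75,38,77),pose(TH,30));m=plate("w4")[0];edges(m,270,100,260,5);edges(m,380,100,260,5)
```

```text
stand frame [-78.5  28.   77.4]
t 6.3 pos [ 581.5 -184.1   77.4] F [ 3.5 -0.5  6.3] w -0.1 j [-28.4  13.4 -53.8 -15.4   9.9 -14.6]
shift tool [-2.5 10.   2.3] turn [-1.37  9.18  0.45]
[[     0      0    640    400 232553]
 [    34      0    203     48   2443]
 [   521     24    119     33    964]
 [    22     33     84     33    363]
 [     0     38    240     79   2343]
 [   481     41     58     21    364]
 [    60     75    164     38    958]
 [   165     97     93     22    421]
 [   148    122     82     16    331]
 [   434    197     91     20    425]
 [   264    221    129     76   4563]
 [   152    255    116     45   3244]]
270 139 45 z60 [-150.2   15.2] z64 [-154.5   16.1]
270 140 68 z60 [-149.8   15.1] z64 [-154.    16.1]
270 220 50 z60 [-96.2   8.2] z64 [-103.6    9.6]
270 221 40 z60 [-95.2   8.1] z64 [-102.7    9.4]
270 253 45 z60 [-56.6   3. ] z64 [-66.3   4.7]
380 141 54 z60 [-150.    50.1] z64 [-154.3   49. ]
380 142 51 z60 [-149.5   50.2] z64 [-153.8   49.1]
380 222 46 z60 [-96.2  59.1] z64 [-103.6   57.5]
380 247 55 z60 [-67.9  63.9] z64 [-77.  62.]
380 248 94 z60 [-66.6  64.1] z64 [-75.7  62.2]
```

View pics/w4.png

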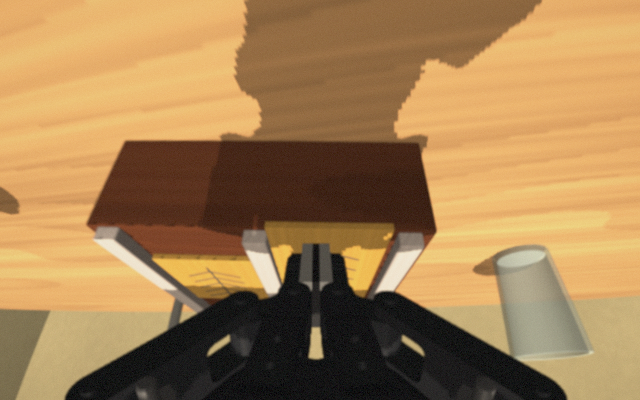

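Request:
apply_moves --pt "-0.006 0 -0.008 0 0 0 0" --pt "-0.006 0.002 -0.008 0 0 0 0" --pt "-0.011 0.003 0.009 0 0.5 0 0" --pt "-0.012 0.003 0.01 0 0.5 0 0" --pt "-0.012 0.003 0.01 0 0.5 0 0"

```text
time: 6.85
position: [617.3, -178.6, 89.0]
orientation: [[-0.791, 0.193, 0.581], [0.143, 0.981, -0.132], [-0.595, -0.022, -0.803]]
ft_force: [-0.1, 0.6, -0.0]
width: -0.3
```

Run:
```python
from h import *
instand();go(st(-35,38,80),pose(TH,36))
```

```text
stand frame [-44.3  40.   89. ]
t 6.85 pos [ 617.3 -178.6   89. ] F [-0.1  0.6 -0. ] w -0.3 j [-25.3  14.9 -45.8  -6.7   7.4 -12.1]
shift tool [-2.1 -1.7 12.8] turn [-1.37  0.53  0.22]
```

Request:
apply_moves --pt "-0.003 -0.001 0.007 0 0 0 0" --pt "0.001 0 0.006 0 0 0 0" --pt "0.005 0 0.002 0 0.5 0 0" --pt "0.008 0 0.001 0 0.5 0 0" --pt "0.008 0 0.001 0 0.5 0 0"

```text
time: 7.35
position: [625.8, -181.4, 77.4]
orientation: [[-0.788, 0.186, 0.587], [0.136, 0.982, -0.128], [-0.601, -0.021, -0.799]]
ft_force: [5.1, 1.8, 9.6]
width: -0.2
```

Request:
apply_moves --pt "0.009 0 0.001 0 0.5 0 0" --pt "0.009 0 0.001 0 0.5 0 0" --pt "0.009 0 0.001 0 0.5 0 0" --pt "0.009 0 0.001 0 0.5 0 0" --pt "0.009 0 0.001 0 0.5 0 0"

```text
time: 7.85
position: [624.6, -181.8, 77.3]
orientation: [[-0.77, 0.17, 0.614], [0.119, 0.985, -0.124], [-0.626, -0.022, -0.779]]
ft_force: [5.6, 3.2, 10.4]
width: -0.0
```

Run:
```python
from h import *
instand();go(st(-75,38,77),pose(TH,30));m=plate("w5")[0];edges(m,275,120,260,6);edges(m,380,120,260,6)
```

```text
stand frame [-36.5  38.2  77.3]
t 7.85 pos [ 624.6 -181.8   77.3] F [ 5.6  3.2 10.4] w -0.0 j [-26.   16.9 -47.9 -12.7   9.1 -13.6]
shift tool [ 30.2   0.3 -23.9] turn [-0.65  8.8   1.31]
[[     0      0    640    400 224004]
 [   478     22    116     30    735]
 [     0     24     85     25    358]
 [     0     37    195     72   1930]
 [   503    119     91     23    507]
 [   222    164    171    120  12167]
 [    93    219    150     65   5825]
 [     0    273     77     28    639]]
275 163 39 z60 [-95.7  24.4] z64 [-100.6   25.2]
275 164 54 z60 [-95.1  24.3] z64 [-100.    25.2]
275 237 36 z60 [-36.1  18.7] z64 [-44.4  19.8]
275 246 43 z60 [-24.8  17.6] z64 [-33.8  18.8]
275 247 77 z60 [-23.5  17.4] z64 [-32.6  18.7]
275 248 67 z60 [-22.2  17.3] z64 [-31.3  18.6]
380 165 34 z60 [-96.1  61.3] z64 [-101.   60.]
380 166 70 z60 [-95.5  61.4] z64 [-100.4   60.1]
380 167 33 z60 [-95.   61.5] z64 [-99.9  60.2]
380 253 98 z60 [-19.   75.7] z64 [-28.3  73.6]
380 254 131 z60 [-17.6  76. ] z64 [-26.9  73.9]
380 255 33 z60 [-16.1  76.3] z64 [-25.6  74.1]
```

Request:
apply_moves --pt "0.014 0 -0.004 0 1 0.3 0" --pt "0.014 0 -0.004 0 1 0.3 0" --pt "0.014 0 -0.004 0 1 0.3 0" --pt "0.014 0 -0.004 0 1 0.3 0" --pt "0.01 0 0 0 1 0.3 0"

```text
time: 8.4
position: [590.6, -181.3, 77.3]
orientation: [[-0.779, 0.183, 0.599], [0.136, 0.983, -0.124], [-0.612, -0.015, -0.791]]
ft_force: [7.1, 2.3, 12.4]
width: -0.0
```

Run:
```python
from h import *
instand();go(st(-75,38,77),pose(TH,30));m=plate("w6")[0];edges(m,275,120,260,6);edges(m,380,120,260,6)
```

```text
stand frame [-69.9  32.5  77.3]
t 8.4 pos [ 590.6 -181.3   77.3] F [ 7.1  2.3 12.4] w -0.0 j [-27.7  14.1 -51.1 -11.8   9.7 -14.2]
shift tool [ 4.1  5.5 -2.9] turn [-0.74  7.72  0.44]
[[     0      0    640    400 229886]
 [     0      0    172     56   1623]
 [   516      0    124     44    982]
 [     0     21    242     80   2698]
 [   550     27     79     14    323]
 [    19     74    125     33    628]
 [   144     87     88     23    428]
 [   137    110    114     22    551]
 [   245    192    149    102   8282]
 [   431    195     79     19    385]
 [   137    251    120     50   3746]]
275 132 57 z60 [-143.6   21. ] z64 [-147.5   21.8]
275 133 59 z60 [-143.2   21. ] z64 [-147.    21.7]
275 134 44 z60 [-142.7   20.9] z64 [-146.6   21.7]
275 192 43 z60 [-110.5   17.5] z64 [-116.2   18.4]
275 248 55 z60 [-57.2  11.7] z64 [-65.9  13. ]
275 249 85 z60 [-55.9  11.6] z64 [-64.7  12.9]
380 132 33 z60 [-144.1   54.2] z64 [-147.9   53.1]
380 133 43 z60 [-143.7   54.2] z64 [-147.5   53.2]
380 134 63 z60 [-143.2   54.3] z64 [-147.1   53.2]
380 192 41 z60 [-111.4   59.7] z64 [-117.    58.3]
380 193 65 z60 [-110.7   59.8] z64 [-116.4   58.5]
380 194 33 z60 [-110.   60.] z64 [-115.7   58.6]
```

Request:
apply_moves --pt "-0.006 0.001 -0.008 0 0 0 0" --pt "-0.006 0.002 -0.008 0 0 0 0" --pt "-0.011 0.002 0.009 0 0.5 0 0" --pt "-0.012 0.002 0.01 0 0.5 0 0" --pt "-0.012 0.002 0.01 0 0.5 0 0"

```text
time: 8.95
position: [628.0, -178.8, 90.5]
orientation: [[-0.802, 0.187, 0.567], [0.145, 0.982, -0.119], [-0.579, -0.013, -0.815]]
ft_force: [0.6, -0.7, 0.2]
width: 0.1
```

Run:
```python
from h import *
instand();go(st(-40,38,80),pose(TH,36))
```

```text
stand frame [-33.6  41.8  90.5]
t 8.95 pos [ 628.  -178.8   90.5] F [ 0.6 -0.7  0.2] w 0.1 j [-24.9  15.8 -42.9  -3.5   7.5 -12. ]
shift tool [11.3 -3.7  4.9] turn [-0.78 -0.6   0.21]
```

Request:
apply_moves --pt "0.005 -0.002 0.005 0 0 0 0" --pt "0.005 -0.002 0.005 0 0 0 0" --pt "0.014 0 0 0 0.8 0.2 0" --pt "0.016 0 -0.002 0 0.8 0.2 0" --pt "0.016 0 -0.002 0 0.8 0.2 0"

```text
time: 9.45
position: [611.1, -182.4, 77.2]
orientation: [[-0.79, 0.185, 0.584], [0.142, 0.983, -0.119], [-0.596, -0.011, -0.803]]
ft_force: [7.2, 0.2, 12.8]
width: -0.0
```

Run:
```python
from h import *
instand();go(st(-75,38,77),pose(TH,30));m=plate("w7")[0];edges(m,275,120,260,6);edges(m,380,120,260,6)
```

```text
stand frame [-49.7  35.1  77.2]
t 9.45 pos [ 611.1 -182.4   77.2] F [ 7.2  0.2 12.8] w -0.0 j [-26.5  15.8 -47.2  -8.6   8.9 -13.2]
shift tool [ 20.5   2.8 -15. ] turn [-0.6   6.61  0.19]
[[     0      0    640    400 223345]
 [     0      0    233     79   4111]
 [   142     46    100     31    708]
 [   125     82     86     24    558]
 [   225    148    175    136  14457]
 [   113    235    136     60   5207]
 [    31    281     76     11    323]]
275 146 38 z60 [-116.    22.9] z64 [-120.1   23.7]
275 147 36 z60 [-115.5   22.9] z64 [-119.6   23.7]
275 148 31 z60 [-115.1   22.8] z64 [-119.2   23.6]
275 248 40 z60 [-38.1  14.5] z64 [-46.3  15.7]
275 249 82 z60 [-36.9  14.3] z64 [-45.1  15.6]
275 250 56 z60 [-35.6  14.2] z64 [-44.   15.4]
380 146 41 z60 [-116.4   58.5] z64 [-120.4   57.4]
380 147 44 z60 [-115.9   58.5] z64 [-120.    57.4]
380 254 39 z60 [-31.6  72.6] z64 [-40.1  70.8]
380 255 87 z60 [-30.3  72.9] z64 [-38.9  71. ]
380 256 56 z60 [-28.9  73.1] z64 [-37.6  71.2]
380 257 39 z60 [-27.6  73.3] z64 [-36.4  71.4]
```

Request:
apply_moves --pt "0.015 0 -0.002 0 0.8 0.1 0" --pt "0.015 0 -0.002 0 0.8 0.1 0" --pt "0.015 0 -0.002 0 0.8 0.1 0" --pt "0.013 0 -0.002 0 0.8 0.1 0" --pt "0.004 0 0.002 0 0 0 0"

```text
time: 10.0
position: [586.8, -183.9, 77.2]
orientation: [[-0.777, 0.182, 0.603], [0.134, 0.983, -0.124], [-0.615, -0.016, -0.788]]
ft_force: [-8.9, 5.4, 19.0]
width: -0.1
```

Run:
```python
from h import *
instand();go(st(-75,38,77),pose(TH,30));m=plate("w8")[0];edges(m,275,120,260,6);edges(m,380,120,260,6)
```

```text
stand frame [-73.3  29.3  77.2]
t 10.0 pos [ 586.8 -183.9   77.2] F [-8.9  5.4 19. ] w -0.1 j [-28.3  13.8 -51.7 -12.3  10.2 -14.7]
shift tool [ 1.4  8.7 -1. ] turn [-0.73  7.96  0.52]
[[     0      0    640    400 229091]
 [     0      0    199     63   2249]
 [   497     11    143     37   1255]
 [     0     32    240     85   3999]
 [   153     97     66     17    307]
 [    72    106     84     22    397]
 [   157    115     99     19    369]
 [     0    121     71     28    365]
 [   250    182    157    109   9721]
 [   433    200     61     16    327]
 [   145    254    119     47   3531]]
275 136 44 z60 [-145.5   17.5] z64 [-149.5   18.3]
275 137 60 z60 [-145.    17.5] z64 [-149.1   18.3]
275 138 46 z60 [-144.6   17.5] z64 [-148.6   18.2]
275 181 59 z60 [-121.5   15. ] z64 [-126.8   15.9]
275 248 56 z60 [-60.6   8.5] z64 [-69.3   9.8]
275 249 82 z60 [-59.3   8.3] z64 [-68.1   9.6]
380 137 41 z60 [-145.6   51.1] z64 [-149.6   50. ]
380 138 56 z60 [-145.2   51.1] z64 [-149.2   50. ]
380 139 42 z60 [-144.7   51.2] z64 [-148.8   50.1]
380 182 69 z60 [-121.8   55.2] z64 [-127.1   53.8]
380 248 82 z60 [-62.5  65.4] z64 [-71.2  63.5]
380 249 43 z60 [-61.2  65.7] z64 [-69.9  63.8]
```

Request:
apply_moves --pt "-0.006 0.002 -0.008 0 0 0 0" --pt "-0.006 0.002 -0.008 0 0 0 0" --pt "-0.007 0.003 0.004 0 0.5 0 0" --pt "-0.007 0.003 0.004 0 0.5 0 0" --pt "0.002 0 0.003 0 0 0 0"

```text
time: 10.55
position: [597.9, -175.2, 91.8]
orientation: [[-0.792, 0.185, 0.582], [0.14, 0.983, -0.121], [-0.595, -0.014, -0.804]]
ft_force: [1.0, -0.3, -0.8]
width: 0.0
```

Run:
```python
from h import *
instand();go(st(-50,38,80),pose(TH,36))
```

```text
stand frame [-63.9  39.8  91.8]
t 10.55 pos [ 597.9 -175.2   91.8] F [ 1.  -0.3 -0.8] w 0.0 j [-26.3  12.8 -48.1  -6.6   8.6 -13.2]
shift tool [-4.2 -1.6 17.8] turn [-0.75  0.49  0.36]
```

Down to about x=-47, then a short firm drag.

Request:
apply_moves --pt "-0.005 -0.001 0.011 0 0 0 0" --pt "-0.001 0 0.01 0 0 0 0" --pt "0.015 0 -0.001 0 0.8 0.2 0" --pt "0.016 0 -0.002 0 0.8 0.2 0" --pt "0.016 0 -0.002 0 0.8 0.2 0"

```text
time: 11.05
position: [606.7, -181.1, 77.3]
orientation: [[-0.779, 0.183, 0.6], [0.136, 0.983, -0.122], [-0.612, -0.013, -0.791]]
ft_force: [7.5, 1.1, 13.0]
width: -0.1
```

Run:
```python
from h import *
instand();go(st(-75,38,77),pose(TH,30));m=plate("w9")[0];edges(m,275,120,260,4);edges(m,380,120,260,4)
```

```text
stand frame [-54.2  35.6  77.3]
t 11.05 pos [ 606.7 -181.1   77.3] F [ 7.5  1.1 13. ] w -0.1 j [-26.8  15.4 -49.  -11.2   9.3 -13.4]
shift tool [ 16.6   2.4 -12.5] turn [-0.64  7.74  0.41]
[[     0      0    640    400 226068]
 [     0      0    209     84   3394]
 [   143     59     70     22    405]
 [   125     86     94     24    416]
 [   221    148    180    134  14628]
 [   436    186     55     17    317]
 [   116    238    133     57   4769]]
275 147 46 z60 [-121.    23.4] z64 [-125.3   24.2]
275 247 50 z60 [-42.8  15. ] z64 [-51.4  16.3]
275 248 68 z60 [-41.6  14.9] z64 [-50.2  16.1]
275 249 58 z60 [-40.3  14.7] z64 [-49.  16.]
380 148 50 z60 [-121.1   58.5] z64 [-125.3   57.4]
380 253 51 z60 [-36.6  73. ] z64 [-45.5  71.1]
380 254 82 z60 [-35.2  73.3] z64 [-44.2  71.3]
380 255 66 z60 [-33.9  73.5] z64 [-42.9  71.5]
```

Request:
apply_moves --pt "0.015 0 -0.002 0 0.8 0.1 0" --pt "0.015 0 -0.002 0 0.8 0.1 0" --pt "0.015 0 -0.002 0 0.8 0.1 0" --pt "-0.004 0 -0.012 0 0 0 0" --pt "-0.006 0.001 -0.012 0 0 0 0"

```text
time: 11.6
position: [590.4, -181.6, 101.8]
orientation: [[-0.769, 0.178, 0.614], [0.128, 0.984, -0.125], [-0.626, -0.018, -0.779]]
ft_force: [-0.3, 0.3, 0.7]
width: 0.4
```

Run:
```python
from h import *
instand();go(st(-75,38,100),pose(TH,30));m=plate("w10")[0]
for c in(275,300,380):edges(m,c,100,260,5)
edges(m,200,100,260,6)
```

```text
stand frame [-70.1  32.2 101.8]
t 11.6 pos [ 590.4 -181.6  101.8] F [-0.3  0.3  0.7] w 0.4 j [-27.9  11.1 -50.6  -9.4  10.2 -14.6]
shift tool [ 4.9  5.9 -1.7] turn [-0.72  8.78  0.77]
[[     0      0    640    400 233683]
 [     0      1     60     28    352]
 [    20     22    230     55    996]
 [     5     76    138     33    559]
 [   250    134    145    123  11858]
 [   433    154    116     25    439]
 [   440    203    124     15    382]
 [   150    215    114     55   4165]
 [    56    225     71     11    303]]
275 103 42 z60 [-135.4   17.3] z64 [-138.8   18. ]
275 104 49 z60 [-134.9   17.3] z64 [-138.3   18. ]
275 215 40 z60 [-49.8   8.4] z64 [-56.8   9.5]
275 258 42 z60 [19.1  1.2] z64 [9.2 2.6]
275 259 53 z60 [21.2  1. ] z64 [11.2  2.4]
300 222 49 z60 [-41.5  23.4] z64 [-48.8  23.8]
300 223 62 z60 [-40.2  23.3] z64 [-47.6  23.8]
300 252 108 z60 [ 6.1 21.6] z64 [-3.3 22.1]
300 253 115 z60 [ 8.  21.5] z64 [-1.5 22.1]
300 254 59 z60 [ 9.9 21.4] z64 [ 0.4 22. ]
380 105 52 z60 [-135.3   57.3] z64 [-138.7   56.3]
380 106 45 z60 [-134.8   57.3] z64 [-138.2   56.3]
380 220 52 z60 [-45.9  73.1] z64 [-53.   71.4]
380 258 45 z60 [15.2 84. ] z64 [ 5.5 81.9]
380 259 58 z60 [17.3 84.4] z64 [ 7.4 82.3]
200 102 49 z60 [-135.6  -11.5] z64 [-139.    -9.6]
200 103 85 z60 [-135.2  -11.7] z64 [-138.5   -9.7]
200 104 102 z60 [-134.7  -11.8] z64 [-138.1   -9.9]
200 105 75 z60 [-134.2  -12. ] z64 [-137.6  -10. ]
200 252 52 z60 [ 10.6 -56.6] z64 [  1.  -52.7]
200 253 44 z60 [ 12.6 -57.2] z64 [  2.9 -53.3]
```

Request:
apply_moves --pt "0.01 0.002 -0.035 0 0 0 0" --pt "0.011 0.002 -0.035 0 0 0 0" --pt "0.011 0.002 -0.035 0 3 0 0.0" --pt "0.008 0 0 0 7 0 0.03" --pt "0 0 0 0 8 0 0.0854"

```text
time: 12.15
position: [486.7, -154.3, 153.2]
orientation: [[-0.927, 0.18, 0.328], [0.164, 0.984, -0.075], [-0.336, -0.015, -0.942]]
ft_force: [1.2, -0.2, -1.1]
width: 28.2
```

Request:
apply_moves --pt "0 0 0 0 8 0 0.0854" --pt "0 0 0 0 8 0 0.0854" --pt "0 0 0 0 4 0 0.0854" --pt "0 0 0 0 0 0 0.0854" --pt "0 0 0 0 0 0 0.0854"

```text
time: 12.65
position: [491.1, -155.9, 149.4]
orientation: [[-0.984, 0.179, -0.024], [0.179, 0.984, -0.013], [0.022, -0.017, -1.0]]
ft_force: [-0.2, 0.8, -0.0]
width: 85.6
```

Run:
```python
from h import *
instand();go(st(-112,38,120),pose(TH,0));m=plate("w11")[0]
```

```text
stand frame [-172.4   39.3  149.4]
t 12.65 pos [ 491.1 -155.9  149.4] F [-0.2  0.8 -0. ] w 85.6 j [-24.   18.4 -14.2  58.4  -1.2 -13.6]
shift tool [-61.1  -1.   28.2] turn [-0.97 -1.24  0.2 ]
[[     0      0    640    400 204512]
 [     0      0     84     33    603]
 [     0      0    184     53   1585]
 [     0      0    296     94   4215]
 [   379      0    155     27   1961]
 [   430     14    100     46   1512]
 [   608     33     32     26    505]
 [   243     46    112     35    977]
 [    85     75    126     36    500]
 [     0     79    346    159  10271]
 [     0    139    146     36   1444]
 [     0    173    346     82   3813]
 [   565    181     75     24    561]
 [     0    185     68     20    311]
 [   434    197    121     30    729]
 [   277    229     53     21    431]
 [    37    242    169     42   2411]
 [   217    244     40     27    377]
 [   273    271     76     89   5036]
 [   461    281    171     41   1940]
 [   550    301     83     43    631]
 [   374    323     49     43    678]
 [   213    339     50     33   1079]
 [   570    339     70     26    481]
 [     0    355     58     23    518]
 [   601    376     39     24    390]]
```

View pics/w11.png

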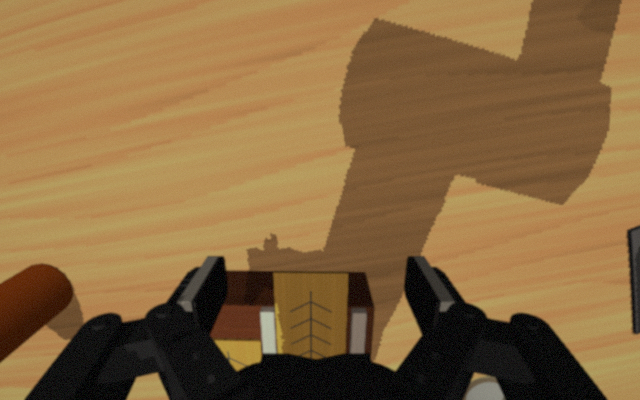

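Run:
```python
from h import *
m=load("w11.npz")
print("front corners",instd(m,[(273,273),(349,273)],64),"sides @340",instd(m,[(276,330),(348,330)],64))
print("rail fronts z68",instd(m,[(262,308),(275,308),(351,307),(366,307)],68))
for c in(290,330):edges(m,c,255,345,4)
edges(m,240,255,345,5)
```

```text
front corners [[-120.3    5.8]
 [-121.2   66.1]] sides @340 [[-65.    6.2]
 [-66.2  67.4]]
rail fronts z68 [[-90.   -3.8]
 [-90.3   6.8]
 [-92.3  68.5]
 [-92.4  80.7]]
290 269 28 z60 [-121.4   19. ] z64 [-123.7   19.4]
290 270 49 z60 [-120.5   19. ] z64 [-122.8   19.4]
290 272 39 z60 [-118.6   19. ] z64 [-121.    19.4]
290 273 33 z60 [-117.7   18.9] z64 [-120.1   19.4]
330 269 24 z60 [-121.8   51.2] z64 [-124.1   51. ]
330 270 51 z60 [-120.9   51.2] z64 [-123.2   51.1]
330 272 37 z60 [-119.1   51.2] z64 [-121.5   51.1]
330 273 39 z60 [-118.2   51.3] z64 [-120.6   51.1]
240 269 79 z60 [-120.6  -21.6] z64 [-122.9  -20.5]
240 270 117 z60 [-119.7  -21.7] z64 [-122.   -20.5]
240 271 81 z60 [-118.8  -21.8] z64 [-121.1  -20.6]
240 339 66 z60 [-50.3 -26.9] z64 [-53.9 -25.7]
240 340 86 z60 [-49.2 -27. ] z64 [-52.8 -25.8]
```

Request:
apply_moves --pt "0 0 0 0 -7.5 0 0" --pt "0 0 0 0 -7.5 0 0" --pt "0 0 0 0 -8 0 0" --pt "0 0 0 0 -8 0 0" --pt "0 0 0 0 -6 0 0"

```text
time: 13.2
position: [489.2, -155.0, 147.7]
orientation: [[-0.785, 0.178, 0.593], [0.131, 0.984, -0.123], [-0.605, -0.019, -0.796]]
ft_force: [-0.4, -0.4, 0.1]
width: 12.3
```

Run:
```python
from h import *
instand();go(st(-50,40,98),pose(TH,36))
```

```text
stand frame [-174.5   39.9  147.7]
t 13.2 pos [ 489.2 -155.   147.7] F [-0.4 -0.4  0.1] w 12.3 j [-31.7  -5.5 -57.3   2.6  12.  -18. ]
shift tool [-69.1   0.5 114.9] turn [-0.73  1.24  0.84]
```

Request:
apply_moves --pt "-0.017 0 0.028 0 0 0 0" --pt "-0.017 0 0.028 0 0 0.3 0" --pt "-0.017 0 0.028 0 0 0.3 0" --pt "-0.015 0 0.024 0 0 0.2 0" --pt "0 0 0 0 0 0 0"

```text
time: 13.7
position: [582.4, -166.8, 86.9]
orientation: [[-0.789, 0.195, 0.583], [0.154, 0.981, -0.12], [-0.595, -0.005, -0.804]]
ft_force: [0.4, 0.8, 0.5]
width: 0.2
```

Run:
```python
from h import *
instand();go(st(-48,42,80),pose(TH,36))
```

```text
stand frame [-80.7  45.3  86.9]
t 13.7 pos [ 582.4 -166.8   86.9] F [0.4 0.8 0.5] w 0.2 j [-26.3  11.8 -50.8  -8.2   8.7 -12.4]
shift tool [-22.2  -2.8  25. ] turn [-0.66  0.51 -0.42]
```

Request:
apply_moves --pt "-0.012 -0.001 0.009 0 0 0 0" --pt "-0.012 -0.001 0.009 0 0 0 0" --pt "-0.012 -0.001 0.009 0 0 0 0" --pt "-0.004 0 0.003 0 0 0 0" --pt "0 0 0 0 0 0 0"

```text
time: 14.2
position: [625.5, -177.7, 85.9]
orientation: [[-0.79, 0.196, 0.581], [0.155, 0.981, -0.12], [-0.593, -0.005, -0.805]]
ft_force: [-0.1, 0.3, 0.3]
width: 0.1
```

Run:
```python
from h import *
instand();go(st(-45,40,78),pose(TH,36))
```

```text
stand frame [-36.3  42.3  85.9]
t 14.2 pos [ 625.5 -177.7   85.9] F [-0.1  0.3  0.3] w 0.1 j [-25.1  16.  -44.7  -6.3   8.  -11.4]
shift tool [11.6 -2.4  1.3] turn [-0.68  0.38 -0.48]
```

Request:
apply_moves --pt "0.008 -0.001 0.005 0 0 0 0" --pt "0.016 0.002 -0.001 0 0.8 0 0" --pt "0.016 0.002 -0.002 0 0.8 0.1 0" --pt "0.016 0.002 -0.002 0 0.8 0.1 0" --pt "0.016 0.002 -0.002 0 0.8 0.1 0"

```text
time: 14.7
position: [600.2, -172.5, 77.3]
orientation: [[-0.777, 0.195, 0.599], [0.146, 0.981, -0.131], [-0.613, -0.015, -0.79]]
ft_force: [6.1, -1.1, 13.0]
width: -0.0
```

Run:
```python
from h import *
instand();go(st(-75,38,77),pose(TH,30));m=plate("w12")[0];edges(m,275,110,230,4);edges(m,380,110,230,4)
```

```text
stand frame [-62.2  42.9  77.3]
t 14.7 pos [ 600.2 -172.5   77.3] F [ 6.1 -1.1 13. ] w -0.0 j [-25.8  14.6 -50.4 -12.1   8.2 -12.1]
shift tool [10.3 -5.  -7.5] turn [-1.13  7.78 -0.16]
[[     0      0    640    400 227683]
 [     0     28    246     65   1107]
 [     0     95    106     30    451]
 [   179    117    196    157  18610]
 [   562    160     78     15    304]
 [   412    177     88     24    341]
 [   113    246    129     51   4112]]
275 185 32 z60 [-107.8   28.9] z64 [-113.2   30. ]
275 188 35 z60 [-105.8   28.7] z64 [-111.3   29.7]
275 211 25 z60 [-88.4  26.6] z64 [-94.9  27.7]
275 214 27 z60 [-85.8  26.3] z64 [-92.4  27.4]
380 122 51 z60 [-140.3   64.8] z64 [-143.9   63.8]
380 123 40 z60 [-139.9   64.9] z64 [-143.6   63.9]
380 213 63 z60 [-87.2  73.2] z64 [-93.8  71.7]
380 214 53 z60 [-86.3  73.3] z64 [-93.   71.8]
```

View pics/w12.png

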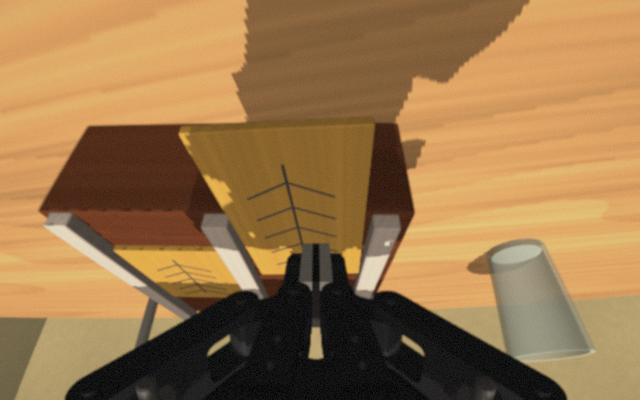

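Run:
```python
from h import *
m=load("w12.npz");print(instd(m,[(183,128),(374,121),(182,125),(374,118)],64),instd(m,[(204,217),(228,215),(375,216),(400,215)],68))
```

```text
[[-142.     5.8]
 [-144.5   62. ]
 [-143.2    5.9]
 [-145.6   61.9]] [[-96.7  -1. ]
 [-98.4   9.4]
 [-98.4  68.6]
 [-99.3  78.4]]
```

Request:
apply_moves --pt "-0.012 0 -0.016 0 0 0 0" --pt "-0.009 0 -0.012 0 0 0 0" --pt "0.011 0.0 -0.033 0 0 0 0" --pt "0.011 0.0 -0.035 0 2 0 0.0" --pt "0.011 0.0 -0.033 0 4 0 0.0"

```text
time: 15.25
position: [505.0, -151.1, 169.0]
orientation: [[-0.84, 0.196, 0.506], [0.161, 0.98, -0.113], [-0.518, -0.014, -0.855]]
ft_force: [0.5, -0.0, -0.0]
width: 0.2
```

Request:
apply_moves --pt "0 0 0 0 8 0 0.03" --pt "0 0 0 0 8 0 0.0854" --pt "0 0 0 0 8 0 0.0854" --pt "0 0 0 0 6 0 0.0854" --pt "0 0 0 0 0 0 0.0854"

```text
time: 15.75
position: [492.0, -147.2, 169.0]
orientation: [[-0.98, 0.198, -0.006], [0.198, 0.98, -0.013], [0.003, -0.014, -1.0]]
ft_force: [0.1, 0.8, -0.9]
width: 72.5
```

Run:
```python
from h import *
instand();go(st(-113,38,140),pose(TH,0));m=snap("wrist","w13")
hsv=cv2.cvtColor(m["p"],cv2.COLOR_RGB2HSV)
for c in(290,330):edges(m,c,215,330,6)
for r in (280,300):
    g=np.abs(np.diff(m["p"][r-2:r+3].mean(0).sum(1)));i=sorted([i for i in np.argsort(g)[::-1] if 225<i<405][:10]);print(r,[(int(k),round(float(g[k])),instd(m,[(k+.5,r)],64)[0].tolist()) for k in i])
```

```text
stand frame [-173.2   48.   169. ]
t 15.75 pos [ 492.  -147.2  169. ] F [ 0.1  0.8 -0.9] w 72.5 j [-23.3  16.6 -13.6  59.8  -0.8 -11.8]
shift tool [-60.4  -8.6  29. ] turn [-0.81 -0.19 -0.94]
290 229 53 z60 [-146.9   26.2] z64 [-148.7   26.6]
290 230 51 z60 [-146.    26.1] z64 [-147.8   26.6]
290 234 35 z60 [-142.4   26. ] z64 [-144.2   26.4]
290 236 85 z60 [-140.5   25.9] z64 [-142.4   26.4]
290 237 48 z60 [-139.6   25.9] z64 [-141.4   26.3]
290 248 47 z60 [-129.2   25.4] z64 [-131.2   25.9]
330 228 10 z60 [-147.5   59.8] z64 [-149.3   59.6]
330 231 23 z60 [-144.8   59.8] z64 [-146.6   59.6]
330 232 38 z60 [-143.9   59.8] z64 [-145.7   59.6]
330 234 47 z60 [-142.1   59.8] z64 [-143.9   59.6]
330 235 27 z60 [-141.1   59.8] z64 [-143.    59.6]
330 289 12 z60 [-87.8  59.7] z64 [-90.6  59.6]
280 [(266, 37, [-100.6, 3.9]), (267, 62, [-100.6, 4.7]), (268, 82, [-100.6, 5.6]), (336, 86, [-100.3, 65.3]), (337, 68, [-100.2, 66.2]), (358, 46, [-100.1, 84.5]), (359, 62, [-100.1, 85.4]), (360, 60, [-100.0, 86.3]), (387, 41, [-99.7, 109.9]), (388, 63, [-99.7, 110.8])]
300 [(254, 84, [-79.6, -8.5]), (255, 130, [-79.6, -7.6]), (256, 97, [-79.6, -6.7]), (268, 107, [-79.7, 4.2]), (269, 121, [-79.7, 5.1]), (271, 73, [-79.7, 7.0]), (340, 77, [-79.4, 69.0]), (341, 80, [-79.4, 69.9]), (354, 77, [-79.3, 81.6]), (392, 82, [-78.8, 115.7])]
```

View pics/w13.png

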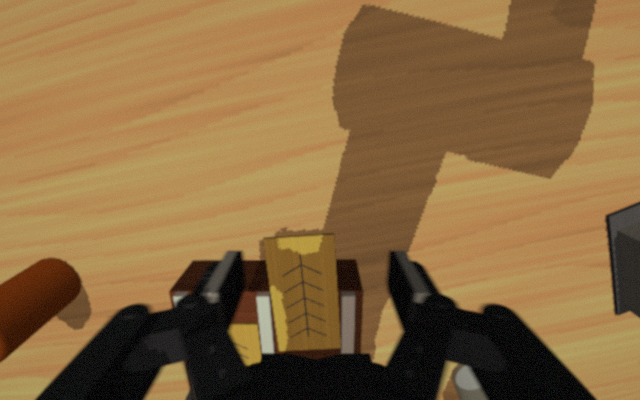

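Request:
apply_moves --pt "0 -0.004 0.035 0 0 -0.9 0" --pt "0 -0.004 0.033 0 0 0 0" --pt "0 -0.004 0.032 0 0 0 0" --pt "0 0 0 0 0 0 0" --pt "0 0 0 0 0 0 0"

```text
time: 16.3
position: [483.6, -158.7, 66.2]
orientation: [[-0.983, 0.183, 0.005], [0.183, 0.983, -0.015], [-0.008, -0.014, -1.0]]
ft_force: [-1.0, -0.3, 0.9]
width: 9.8
```

Run:
```python
from h import *
instand();go(st(-154,36,66),pose(TH,0));go(st(-142.5,36,66),pose(TH,0));m=snap("wrist","w14")
edges(m,275,10,330,8);edges(m,290,10,330,8)
```

```text
stand frame [-179.3   35.2   66.2]
t 16.3 pos [ 483.6 -158.7   66.2] F [-1.  -0.3  0.9] w 9.8 j [-24.9  21.  -24.1  44.3  -0.7 -14.4]
shift tool [-25.3   0.8   0.4] turn [-0.81  0.43 -0.05]
t 16.3 pos [ 483.6 -158.7   66.2] F [-1.  -0.3  0.9] w 9.8 j [-24.9  21.  -24.1  44.3  -0.7 -14.4]
shift tool [-36.8   0.8   0.5] turn [-0.81  0.43 -0.05]
275 247 33 z60 [-188.3   16.8] z64 [-190.4   17.4]
275 248 52 z60 [-187.7   16.7] z64 [-189.8   17.4]
275 249 31 z60 [-187.2   16.7] z64 [-189.3   17.4]
275 265 20 z60 [-178.2   16.3] z64 [-180.5   17. ]
275 269 26 z60 [-175.8   16.2] z64 [-178.3   16.9]
275 287 24 z60 [-165.1   15.7] z64 [-167.9   16.4]
275 290 21 z60 [-163.3   15.7] z64 [-166.1   16.3]
275 317 22 z60 [-146.1   14.9] z64 [-149.4   15.6]
290 251 41 z60 [-186.1   24.1] z64 [-188.3   24.5]
290 252 53 z60 [-185.6   24.1] z64 [-187.8   24.5]
290 279 36 z60 [-170.1   23.6] z64 [-172.7   24.1]
290 280 64 z60 [-169.5   23.6] z64 [-172.1   24.1]
290 282 41 z60 [-168.3   23.6] z64 [-170.9   24. ]
290 283 76 z60 [-167.7   23.6] z64 [-170.4   24. ]
290 284 68 z60 [-167.1   23.6] z64 [-169.8   24. ]
290 285 39 z60 [-166.5   23.5] z64 [-169.2   24. ]
```

Push forward to x ≈ −142.5 in small rows.

Request:
apply_moves --pt "-0.015 0 0 0 0 0 0" --pt "-0.012 0 0 0 0 0 0" --pt "-0.005 0 0 0 0 0 0" --pt "-0.003 0 0 0 0 0 0" --pt "0 0 0 0 0 0 0"

```text
time: 16.85
position: [519.8, -165.0, 74.1]
orientation: [[-0.983, 0.182, 0.013], [0.182, 0.983, -0.019], [-0.016, -0.016, -1.0]]
ft_force: [-0.3, 0.8, -0.3]
width: 0.1
```

Run:
```python
from h import *
instand();go(st(-142.5,36,66),pose(TH,0))
```

```text
stand frame [-142.6   35.6   74.1]
t 16.85 pos [ 519.8 -165.    74.1] F [-0.3  0.8 -0.3] w 0.1 j [-23.9  23.7 -18.5  46.7  -0.7 -13.4]
shift tool [0.1 0.5 8. ] turn [-0.92  0.94 -0.01]
```

Request:
apply_moves --pt "0.015 0 0.0 0 0 0 0" --pt "0.015 0.001 -0.03 0 0 0 0" --pt "0 0.001 -0.035 0 -0.5 0 0.0854" --pt "0 0 -0.03 0 -0.5 0 0.0854" --pt "0 0 0 0 0 0 0.0854"

```text
time: 17.35
position: [486.8, -154.8, 172.7]
orientation: [[-0.983, 0.182, 0.032], [0.182, 0.983, -0.022], [-0.036, -0.016, -0.999]]
ft_force: [0.9, -0.1, 0.6]
width: 43.2
```

Run:
```python
from h import *
instand();m=snap("wrist","w15")
for c in(300,330):edges(m,c,215,330,7)
for r in (275,285):
    g=np.abs(np.diff(m["p"][r-2:r+3].mean(0).sum(1)));i=sorted([i for i in np.argsort(g)[::-1] if 235<i<405][:7]);print(r,[(int(k),round(float(g[k])),instd(m,[(k+.5,r)],64)[0].tolist()) for k in i])
cv2.imwrite("pics/w15c.png",cv2.resize(m["p"][220:360,220:400,::-1],(720,560),interpolation=cv2.INTER_CUBIC))
```

```text
stand frame [-176.8   39.6  172.7]
300 218 35 z60 [-154.1   26.2] z64 [-155.8   26.5]
300 230 21 z60 [-142.8   26. ] z64 [-144.8   26.3]
300 231 27 z60 [-141.9   26. ] z64 [-143.9   26.3]
300 240 40 z60 [-133.2   25.9] z64 [-135.3   26.2]
300 242 28 z60 [-131.2   25.8] z64 [-133.4   26.1]
300 243 35 z60 [-130.2   25.8] z64 [-132.4   26.1]
300 272 25 z60 [-100.5   25.3] z64 [-103.2   25.6]
330 239 25 z60 [-134.4   51.9] z64 [-136.5   51.8]
330 240 26 z60 [-133.4   51.9] z64 [-135.5   51.8]
330 241 30 z60 [-132.5   51.9] z64 [-134.6   51.8]
330 242 35 z60 [-131.5   52. ] z64 [-133.6   51.8]
330 293 17 z60 [-77.8  52.9] z64 [-80.9  52.7]
330 306 17 z60 [-62.8  53.2] z64 [-66.1  53. ]
330 322 20 z60 [-43.5  53.5] z64 [-47.1  53.3]
275 [(276, 66, [-100.3, 4.4]), (277, 72, [-100.3, 5.3]), (344, 67, [-101.0, 65.3]), (345, 70, [-101.0, 66.2]), (393, 71, [-101.3, 109.1]), (394, 60, [-101.3, 110.0]), (395, 62, [-101.3, 110.9])]
285 [(247, 58, [-89.0, -22.7]), (259, 55, [-89.3, -11.6]), (260, 58, [-89.3, -10.7]), (261, 72, [-89.3, -9.8]), (277, 77, [-89.6, 4.9]), (278, 86, [-89.6, 5.8]), (344, 60, [-90.3, 65.7])]
```

View pics/w15c.png

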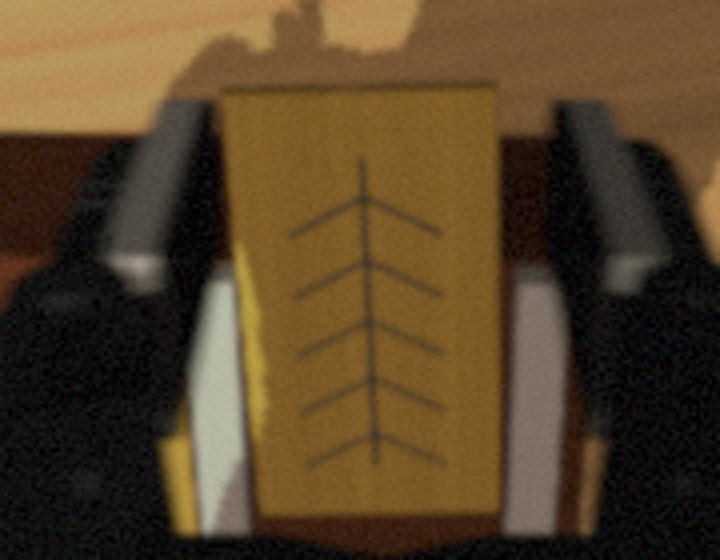

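Run:
```python
from h import *
go(st(-114,35.5,120),pose(TH,0))
```

```text
t 17.4 pos [ 486.1 -154.5  170.9] F [ 1.   0.1 -1.4] w 50.9 j [-24.5  14.4 -16.4  57.2  -0.4 -14. ]
shift tool [-61.9  -3.5  53. ] turn [-0.88  1.91  0.01]
```

Request:
apply_moves --pt "0 0 0 -0.8 1.9 0 0.0854" --pt "-0.03 -0.002 0.013 0 0 0 0.0854" --pt "-0.03 -0.002 0.02 0 0 0 0.0854" --pt "-0.004 0 0.02 0 0 0 0.0854" --pt "0 0 0 0 0 0 0.0854"

```text
time: 17.9
position: [547.9, -169.8, 113.5]
orientation: [[-0.983, 0.183, -0.003], [0.183, 0.983, 0.0], [0.003, -0.0, -1.0]]
ft_force: [-2.1, 0.0, 0.3]
width: 85.4
```

Run:
```python
from h import *
instand();go(st(-114,35.5,50),pose(TH,0))
```

```text
stand frame [-114.    36.   113.5]
t 17.9 pos [ 547.9 -169.8  113.5] F [-2.1  0.   0.3] w 85.4 j [-23.5  25.5  -9.1  55.6  -0.1 -13. ]
shift tool [-0.2 -0.5 63.5] turn [-0.03 -0.18 -0.02]
```

Request:
apply_moves --pt "0 0 0.02 0 0 0 0.0854" --pt "0 0 0.02 0 0 0 0.0854" --pt "0 -0.001 0.015 0 0 0 0.0854" --pt "0 0 0.006 0 0 0 0.0854" --pt "0 0 0 0 0 0 0.0854"

```text
time: 18.4
position: [544.5, -169.7, 50.5]
orientation: [[-0.983, 0.183, -0.007], [0.183, 0.983, 0.002], [0.007, 0.0, -1.0]]
ft_force: [-0.4, -0.3, 0.6]
width: 85.3
```

Run:
```python
from h import *
instand();go(st(-114,35.5,50),pose(TH,0))
```

```text
stand frame [-117.4   35.5   50.5]
t 18.4 pos [ 544.5 -169.7   50.5] F [-0.4 -0.3  0.6] w 85.3 j [-23.6  28.7 -14.2  47.5  -0.1 -13.1]
shift tool [-3.4 -0.   0.5] turn [ 0.02 -0.41 -0.02]
```

Close on the plate, with a small shift to x=-114.

Request:
apply_moves --pt "-0.003 0 0 0 0 0 0.07" --pt "0 0 0 0 0 0 0.05" --pt "0 0 0 0 0 0 0.05" --pt "0 0 0 0 0 0 0.05" --pt "0 0 0 0 0 0 0.05"

```text
time: 18.9
position: [548.4, -170.6, 53.3]
orientation: [[-0.983, 0.183, -0.005], [0.183, 0.983, 0.0], [0.005, -0.0, -1.0]]
ft_force: [0.5, -0.9, -1.8]
width: 58.1
```

Request:
apply_moves --pt "0 0 0 0 0 0 0.04" --pt "0 0 0 0 0 0 0.04" --pt "0 0 0 0 0 0 0.04" --pt "0 0 0 0 0 0 0.04" --pt "0 0 0 0 0 0 0.04"

```text
time: 19.4
position: [548.4, -170.6, 53.0]
orientation: [[-0.983, 0.183, -0.005], [0.183, 0.983, 0.001], [0.005, -0.0, -1.0]]
ft_force: [0.3, 0.3, -1.2]
width: 57.9
```

Run:
```python
from h import *
instand();go(st(-114,35.5,50),pose(TH,0))
```

```text
stand frame [-113.4   35.3   53. ]
t 19.4 pos [ 548.4 -170.6   53. ] F [ 0.3  0.3 -1.2] w 57.9 j [-23.6  28.9 -13.5  47.9  -0.1 -13. ]
shift tool [0.6 0.2 3. ] turn [-0.02 -0.27 -0.03]
```

Request:
apply_moves --pt "0 0 -0.004 0 0 0 0.04" --pt "0 0 -0.006 0 0 0 0.04" --pt "0 0 -0.008 0 0 0 0.04" --pt "0 0 -0.008 0 0 0 0.04" --pt "0 0 -0.004 0 0 0 0.04"

```text
time: 19.9
position: [547.4, -170.1, 84.7]
orientation: [[-0.983, 0.183, -0.007], [0.183, 0.983, 0.002], [0.007, 0.0, -1.0]]
ft_force: [-1.2, 0.6, -3.5]
width: 58.0
```

Run:
```python
from h import *
instand();go(st(-200,35.5,90),pose(TH,0))
S=snap("side","s2");h=cv2.cvtColor(S["p"],cv2.COLOR_RGB2HSV);b=cv2.inRange(h,(20,150,110),(32,255,255));print([s.tolist() for s in cv2.connectedComponentsWithStats(b)[2] if s[4]>40 and 280<s[0]<380])
```

```text
stand frame [-114.5   35.6   84.7]
t 19.9 pos [ 547.4 -170.1   84.7] F [-1.2  0.6 -3.5] w 58.0 j [-23.6  27.1 -11.2  52.1  -0.1 -13. ]
shift tool [85.5 -0.2 -4.7] turn [ 0.02 -0.43 -0.02]
[[319, 282, 19, 18, 287]]
```

Request:
apply_moves --pt "0.012 0 0 0 0 0 0.04" --pt "0.02 0 0 0 0 0 0.04" --pt "0.025 0 0 0 0 0 0.04" --pt "0.025 0 -0.005 0 0 0 0.04" --pt "0.012 0 -0.01 0 0 0 0.04"

```text
time: 20.45
position: [454.7, -153.1, 101.2]
orientation: [[-0.983, 0.182, -0.003], [0.182, 0.983, -0.0], [0.003, -0.001, -1.0]]
ft_force: [-0.1, 0.7, -2.1]
width: 58.0
```

Run:
```python
from h import *
instand();go([500,0,200],pose(10.5,0));m=snap("wrist","w16");print((m["d"][200:300,320:360][::20,::20]))
```

```text
stand frame [-208.8   35.4  101.2]
t 20.45 pos [ 454.7 -153.1  101.2] F [-0.1  0.7 -2.1] w 58.0 j [-26.1  16.4 -24.9  48.9  -0.1 -15.7]
shift tool [-16.4 158.8 -98.9] turn [ -0.    -0.19 -20.97]
[[244.80737 245.6304 ]
 [250.73639 250.56514]
 [256.4237  255.65508]
 [135.8563  134.67363]
 [138.7084  137.24019]]
```

Request:
apply_moves --pt "0 0.01 -0.02 0 0 -4 0.04" --pt "0 0.02 -0.025 0 0 -4.5 0.04" --pt "0 0.03 -0.025 0 0 -4.5 0.04" --pt "0 0.03 -0.025 0 0 -4.5 0.04" --pt "0 0.03 -0.02 0 0 -4 0.04"

```text
time: 21.0
position: [453.9, -32.9, 220.5]
orientation: [[-0.98, -0.197, -0.003], [-0.197, 0.98, -0.001], [0.003, -0.0, -1.0]]
ft_force: [0.3, -0.4, -2.8]
width: 57.7
```

Run:
```python
from h import *
go([595,60,220],pose(10.5,0))
```

```text
t 21.0 pos [453.9 -32.9 220.5] F [ 0.3 -0.4 -2.8] w 57.7 j [-12.1   8.4 -16.2  65.5  -0.1 -23.5]
shift tool [-156.7   63.2   -0. ] turn [-0.01 -0.19  0.88]
```

Request:
apply_moves --pt "-0.02 0.01 0 0 0 0.4 0.04" --pt "-0.035 0.015 0 0 0 0.4 0.04" --pt "-0.035 0.015 0 0 0 0 0.04" --pt "-0.035 0.012 0 0 0 0 0.04" --pt "-0.02 0.006 0 0 0 0 0.04"

```text
time: 21.5
position: [590.5, 58.2, 226.7]
orientation: [[-0.982, -0.188, 0.008], [-0.188, 0.982, -0.002], [-0.007, -0.003, -1.0]]
ft_force: [-0.4, -1.1, -2.8]
width: 57.9
```

Request:
apply_moves --pt "0 0 0 0 0 0 0.04" --pt "0 0 0 0 0 0 0.04" --pt "0 0 0 0 0 0 0.04" --pt "0 0 0 0 0 0 0.04" --pt "0 0 0 0 0 0 0.04"

```text
time: 22.0
position: [590.9, 58.5, 225.8]
orientation: [[-0.982, -0.189, 0.007], [-0.189, 0.982, -0.002], [-0.006, -0.003, -1.0]]
ft_force: [-0.1, 0.5, -3.5]
width: 57.8
```

Run:
```python
from h import *
go([595,60,220],pose(10.5,0));m=snap("wrist","w17")
B=np.array([653,183.])
W=[np.r_[Rz(10.5)[:2,:2]@[x,y]+B,z] for x,y,z in((-50,-18,45),(50,-18,45),(50,18,45),(-50,18,45),(50,0,55),(-70,-25,6))]
print(np.round(proj(m,W)))
```

```text
t 22.0 pos [590.9  58.5 225.8] F [-0.1  0.5 -3.5] w 57.8 j [ -0.4  23.8   5.4  71.3  -0.1 -11.3]
shift tool [-4.3  0.7  5.8] turn [-0.18  0.35  0.37]
[[402. 207.]
 [393. 287.]
 [424. 287.]
 [435. 207.]
 [411. 292.]
 [389. 179.]]
```

View pics/w17.png

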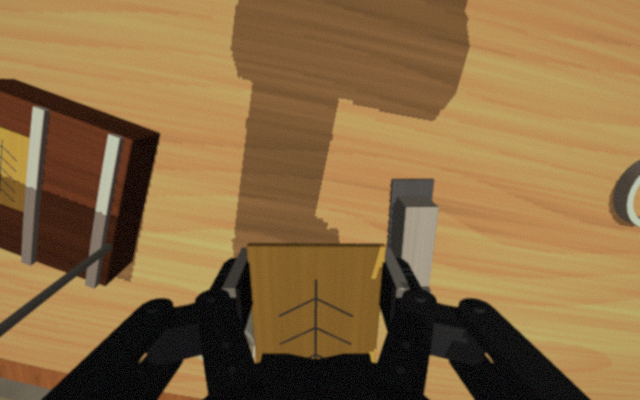

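```bash
cat > meas.py <<'E'
from h import *
np.set_printoptions(precision=1,suppress=True)
m=load("w17.npz");o=bot.get_obs();C=np.array(o["orientation"]);P=np.array(o["position"])
def pts(mask):
    v,u=np.nonzero(mask&(m["d"]>0));c,r=ray(m,np.c_[u,v]);return c+r*m["d"][v,u][:,None]
h=cv2.cvtColor(m["p"],cv2.COLOR_RGB2HSV)
# plate in tool frame from depth
mk=np.zeros((400,640),bool);mk[240:355,240:392]=True
X=(pts(mk)-P)@C; 
k=cv2.inRange(h,(18,120,60),(32,255,255))>0
X=(pts(mk&k&(m["d"]<190))-P)@C
A=np.c_[X[:,:2],np.ones(len(X))];c,_,_,_=np.linalg.lstsq(A,X[:,2],rcond=None);print("plate top z_tool = ",c[2],"slopes deg",np.degrees(np.arctan(c[:2])),"res",np.std(A@c-X[:,2]))
print("tool x range",np.percentile(X[:,0],[0.5,99.5]),"y",np.percentile(X[:,1],[1,99]),[ (xx,np.percentile(X[abs(X[:,0]-xx)<3,1],[2,98])) for xx in(15,5,-15,-25)])
def ontool(uv,z):
    cc,r=ray(m,uv);cc=(cc-P)@C;r=r@C;return cc+r*((z-cc[2])/r[:,2])[:,None]
print("near edge",ontool([(248,244),(384,244)],c[2]))
# block
g=m["p"].astype(float).sum(2)
E_=[[],[]]
for r in range(214,256,4):
    d=np.abs(np.diff(g[r-1:r+2].mean(0)))
    i=[j for j in np.argsort(d)[::-1] if 385<j<450][:6];print(r,sorted(map(int,i)),d[sorted(i)])
print(m["d"][150:260:10,420],m["d"][230,385:450:4])
mk[:]=False;mk[195:285,385:445]=True
Y=pts(mk);Y=Y[(abs(Y[:,2]-45)<6)];print("block pts",len(Y),Y[:,2].mean(),cv2.minAreaRect(Y[:,:2].astype(np.float32)),cv2.boxPoints(cv2.minAreaRect(Y[:,:2].astype(np.float32))))
E
python3 meas.py
```

```text
plate top z_tool =  -11.348629070050766 slopes deg [-1.6 -0.5] res 3.7649324553126435
tool x range [-41.4  18.4] y [-27.5  30.5] [(15, array([-27.1,  30.5])), (5, array([-26.5,  29.6])), (-15, array([-27.1,  30.1])), (-25, array([-27.1,  30. ]))]
near edge [[ 19.2 -27.3 -11.3]
 [ 19.2  30.7 -11.3]]
214 [387, 388, 389, 403, 404, 405] [ 77.3  85.   46.   66.7 112.   92.7]
218 [387, 388, 389, 403, 404, 405] [ 63.7 101.   50.   86.3 115.7  74.7]
222 [386, 387, 388, 403, 404, 405] [ 51.3  89.7  84.7 111.   99.   53. ]
226 [386, 387, 388, 402, 403, 404] [ 55.   85.7  59.7  79.7 112.7  88.3]
230 [386, 387, 391, 402, 403, 404] [ 76.   85.   31.3  94.7 105.7  68.7]
234 [386, 387, 390, 401, 402, 403] [ 71.7  93.   40.3  60.  109.7 100.3]
238 [386, 387, 401, 402, 403, 404] [ 92.3  88.3  71.  116.3  85.   37.3]
242 [386, 387, 401, 402, 403, 404] [107.3  53.7  86.3 107.7  73.   27.3]
246 [386, 387, 400, 401, 402, 403] [ 69.7  25.7  55.  112.3  95.   36. ]
250 [390, 391, 392, 400, 401, 402] [ 30.   27.   34.3  82.7 112.3  92.3]
254 [392, 393, 399, 400, 401, 402] [ 28.3  38.7  31.7  88.3 115.7  64. ]
[357.2 361.  365.8 362.4 365.7 351.7 332.5 337.1 341.  343.9 348.3] [390.2 383.4 382.1 371.2 354.  340.2 341.2 341.6 339.7 339.  340.4 339.5
 340.3 388.8 388.8 388.  388.3]
block pts 2254 44.41229195948439 ((649.9178466796875, 187.62222290039062), (97.8121337890625, 37.56248092651367), 11.617982864379883) [[598.2 196.2]
 [605.8 159.4]
 [701.6 179.1]
 [694.  215.9]]
```

Run:
```python
from h import *
m=load("w17.npz")
L=onplane(m,[(405,214),(404.5,218),(404,222),(403.7,226),(403.2,230),(402.7,234),(402.2,238),(402,242),(401.6,246),(401,250),(400.5,254)],45)[:,:2]
a=np.polyfit(L[:,0],L[:,1],1);y=np.degrees(np.arctan(a[0]));print("left edge yaw",y)
g=m["p"].astype(float).sum(2)
R=[]
for r in range(214,270,5):
    d=np.abs(np.diff(g[r-1:r+2].mean(0)));j=425+np.argmax(d[425:445]);R.append((j+.5,r))
R=np.array(R);print(R[:,0]);W=onplane(m,R,45)[:,:2];b=np.polyfit(W[:,0],W[:,1],1);print("right yaw",np.degrees(np.arctan(b[0])))
x=605.;print("at x=605 y:",np.polyval(a,x),np.polyval(b,x),"width",(np.polyval(b,x)-np.polyval(a,x))*np.cos(np.radians(y)))
d=np.abs(np.diff(g[:,412:432].mean(1)));i=[k for k in np.argsort(d)[::-1] if 190<k<220][:5];print("near end rows",i,d[i],[onplane(m,[(422,k+.5)],45)[0].round(1) for k in i])
```

```text
left edge yaw 10.443226320623669
[436.5 436.5 435.5 436.5 435.5 434.5 433.5 433.5 432.5 431.5 431.5 429.5]
right yaw 11.612303176956873
at x=605 y: 160.16507015528876 196.04664192765625 width 35.28719352715137
near end rows [np.int64(206), np.int64(205), np.int64(207), np.int64(208), np.int64(194)] [106.95  65.5   57.75  13.2    5.8 ] [array([602.2, 177.5,  45. ]), array([601.1, 177.2,  45. ]), array([603.3, 177.8,  45. ]), array([604.4, 178.2,  45. ]), array([589.3, 173.5,  45. ])]
```

```bash
cat >> h.py <<'E'
BT,BC=10.9,np.array([651.3,185.5])
bk=lambda x,y,z:np.r_[Rz(BT)[:2,:2]@[x,y]+BC,z]
def inblk():
    P=np.array(bot.get_obs()["position"]);print("TCP block frame",np.round(np.r_[(P[:2]-BC)@Rz(BT)[:2,:2],P[2]],1))
E
python3 - <<'E'
from h import *
inblk();go(bk(-58.8,0,90),pose(BT,1.5))
E
```

```text
TCP block frame [ -83.4 -113.3  225.9]
t 22.05 pos [590.9  58.4 225.9] F [ 0.3  0.5 -3.2] w 58.4 j [ -0.4  23.8   5.4  71.3  -0.1 -11.3]
shift tool [-23.7 113.8 135.7] turn [-0.18 -1.14 -0.03]
```

Request:
apply_moves --pt "-0.004 0.02 0 -0.2 -1.1 0 0.04" --pt "-0.005 0.03 0 0 0 0 0.04" --pt "-0.005 0.033 0 0 0 0 0.04" --pt "-0.005 0.025 0.015 0 0 0 0.04" --pt "-0.003 0.006 0.025 0 0 0 0.04"

```text
time: 22.55
position: [594.0, 175.1, 191.0]
orientation: [[-0.983, -0.181, 0.035], [-0.181, 0.983, 0.006], [-0.035, 0.0, -0.999]]
ft_force: [0.2, -1.1, -4.0]
width: 57.7
```

Request:
apply_moves --pt "0 0 0.03 0 0 0 0.04" --pt "0 0 0.03 0 0 0 0.04" --pt "0 0 0.015 0 0 0 0.04" --pt "0 0 0 0 0 0 0.04" --pt "0 0 0 0 0 0 0.04"

```text
time: 23.05
position: [593.4, 176.2, 111.9]
orientation: [[-0.983, -0.183, 0.031], [-0.183, 0.983, 0.006], [-0.032, 0.0, -0.999]]
ft_force: [0.1, -0.6, -2.4]
width: 57.9
```

Run:
```python
from h import *
inblk();go(bk(-56,0,55),pose(BT,1.5))
```

```text
TCP block frame [-58.6   1.8 111.9]
t 23.05 pos [593.4 176.2 111.9] F [ 0.1 -0.6 -2.4] w 57.9 j [10.7 28.8 -4.  55.4  0.   0.1]
shift tool [-0.8 -1.8 56.9] turn [ 0.01  0.31 -0.37]
```

Request:
apply_moves --pt "0 -0.001 0.02 0 0.3 -0.3 0.04" --pt "0 -0.001 0.02 0 0 0 0.04" --pt "0 0 0.015 0 0 0 0.04" --pt "0 0 0.006 0 0 0 0.04" --pt "0 0 0.002 0 0 0 0.04"

```text
time: 23.55
position: [601.8, 174.5, 56.1]
orientation: [[-0.982, -0.187, 0.04], [-0.186, 0.982, 0.008], [-0.04, 0.0, -0.999]]
ft_force: [0.1, -0.6, -2.0]
width: 57.8
```

Run:
```python
from h import *
inblk();go(bk(-58,0,40),pose(BT,1.5))
```

```text
TCP block frame [-50.7  -1.4  56.1]
t 23.55 pos [601.8 174.5  56.1] F [ 0.1 -0.6 -2. ] w 57.8 j [10.4 32.  -7.6 48.1  0.  -0.4]
shift tool [ 8.   1.4 15.8] turn [-0.    0.81 -0.15]
```

Request:
apply_moves --pt "0.008 0.001 0 0 0.5 0 0.04" --pt "0.002 0 0.006 0 0 0 0.04" --pt "0.001 0 0.005 0 0 0 0.04" --pt "0 0 0.002 0 0 0 0.04" --pt "0 0 0.001 0 0 0 0.04"

```text
time: 24.05
position: [592.8, 173.9, 44.6]
orientation: [[-0.982, -0.186, 0.036], [-0.186, 0.982, 0.007], [-0.037, 0.0, -0.999]]
ft_force: [-1.2, 0.0, -1.8]
width: 57.8
```

Run:
```python
from h import *
inblk();go(bk(-58,0,40),pose(BT,1.5))
```

```text
TCP block frame [-59.7  -0.3  44.6]
t 24.05 pos [592.8 173.9  44.6] F [-1.2  0.  -1.8] w 57.8 j [10.5 31.9 -9.7 46.3  0.  -0.3]
shift tool [-1.5  0.3  4.7] turn [ 0.    0.61 -0.15]
```

Request:
apply_moves --pt "0 0 0.002 0 0 0 0.04" --pt "0 0 0.002 0 0 0 0.04" --pt "0 0 0.001 0 0 0 0.04" --pt "0 0 0 0 0 0 0.04" --pt "0 0 0 0 0 0 0.04"

```text
time: 24.55
position: [593.2, 174.0, 39.0]
orientation: [[-0.982, -0.187, 0.036], [-0.186, 0.982, 0.007], [-0.037, 0.0, -0.999]]
ft_force: [-0.1, -0.1, -2.3]
width: 58.0
```

Run:
```python
from h import *
inblk();go(bk(-52,0,40),pose(BT,1.5))
```

```text
TCP block frame [-59.3  -0.3  39. ]
t 24.55 pos [593.2 174.   39. ] F [-0.1 -0.1 -2.3] w 58.0 j [ 10.5  32.3 -10.   45.6   0.   -0.3]
shift tool [-7.3  0.3 -0.7] turn [-0.    0.61 -0.15]
```

Request:
apply_moves --pt "-0.002 0 0 0 0 0 0.04" --pt "-0.002 0 0 0 0 0 0.04" --pt "-0.0015 0 0 0 0 0 0.04" --pt "-0.001 0 0 0 0 0 0.04" --pt "-0.001 0 0 0 0 0 0.04"

```text
time: 25.05
position: [601.5, 175.5, 39.7]
orientation: [[-0.982, -0.186, 0.037], [-0.186, 0.982, 0.007], [-0.038, 0.0, -0.999]]
ft_force: [0.1, -0.1, -2.3]
width: 57.8
```

Run:
```python
from h import *
inblk();go(bk(-50.8,0,38),pose(BT,1.5))
```

```text
TCP block frame [-50.8  -0.4  39.7]
t 25.05 pos [601.5 175.5  39.7] F [ 0.1 -0.1 -2.3] w 57.8 j [10.5 33.  -8.5 46.3  0.  -0.3]
shift tool [0.1 0.4 1.7] turn [-0.    0.65 -0.15]
```

Request:
apply_moves --pt "-0.001 0 0 0 0 0 0.04" --pt "-0.0007 0 0 0 0 0 0.04" --pt "-0.0007 0 0 0 0 0 0.04" --pt "-0.0005 0 0 0 0 0 0.04" --pt "0 0 0 0 0 0 0.04"

```text
time: 25.55
position: [601.6, 175.5, 38.6]
orientation: [[-0.982, -0.187, 0.031], [-0.187, 0.982, 0.006], [-0.032, -0.0, -1.0]]
ft_force: [-0.3, -0.2, -2.5]
width: 57.7
```

Run:
```python
from h import *
inblk();go(bk(-50.8,0,38),pose(BT,1.5))
```

```text
TCP block frame [-50.7  -0.4  38.6]
t 25.55 pos [601.6 175.5  38.6] F [-0.3 -0.2 -2.5] w 57.7 j [10.5 33.4 -8.1 46.8  0.  -0.3]
shift tool [0.1 0.4 0.6] turn [-0.01  0.31 -0.14]
```

Request:
apply_moves --pt "-0.002 0 0 0 0 0 0.04" --pt "-0.002 0 0 0 0 0 0.04" --pt "-0.002 0 0 0 0 0 0.04" --pt "-0.002 0 0 0 0 0 0.04" --pt "-0.002 0 0 0 0 0 0.04"

```text
time: 26.05
position: [601.6, 175.5, 37.5]
orientation: [[-0.982, -0.187, 0.013], [-0.187, 0.982, 0.001], [-0.013, -0.001, -1.0]]
ft_force: [-7.2, -2.0, 2.8]
width: 58.5
```

Run:
```python
from h import *
inblk();go(bk(-50.8,0,38),pose(BT,1.5))
```

```text
TCP block frame [-50.7  -0.4  37.5]
t 26.05 pos [601.6 175.5  37.5] F [-7.2 -2.   2.8] w 58.5 j [10.5 34.3 -6.6 48.4 -0.1 -0.3]
shift tool [ 0.1  0.4 -0.5] turn [-0.06 -0.77 -0.11]
```

Request:
apply_moves --pt "0 0 0 0 0 0 0.04" --pt "0 0 0.001 0 0 0 0.04" --pt "0 0 0.001 0 0 0 0.04" --pt "0 0 0 0 0 0 0.04" --pt "0 0 0 0 0 0 0.04"

```text
time: 26.55
position: [601.4, 175.5, 37.6]
orientation: [[-0.982, -0.187, 0.013], [-0.187, 0.982, 0.001], [-0.013, -0.001, -1.0]]
ft_force: [-2.0, -1.0, -1.7]
width: 58.0
```

Run:
```python
from h import *
inblk();go(bk(-50.8,0,37.8),pose(BT,0))
C=np.array(bot.get_obs()["orientation"]);P=np.array(bot.get_obs()["position"]);m=snap("wrist","w18")
h=cv2.cvtColor(m["p"],cv2.COLOR_RGB2HSV);k=(cv2.inRange(h,(18,110,40),(32,255,255))>0)&(m["d"]>0)&(m["d"]<200);k[:236]=0;k[:,:246]=0;k[:,388:]=0
v,u=np.nonzero(k);c,r=ray(m,np.c_[u,v]);X=c+r*m["d"][v,u][:,None];X=(X-np.r_[BC,0])@Rz(BT)
A=np.c_[X[:,:2],np.ones(len(X))];q=np.linalg.lstsq(A,X[:,2],rcond=None)[0];print(len(X),"plate slopes deg",np.degrees(np.arctan(q[:2])),"z at x=-60",q@[-60,0,1],"x range",np.percentile(X[:,0],[1,99]),"y",np.percentile(X[:,1],[1,99]))
```

```text
TCP block frame [-50.9  -0.4  37.6]
t 26.55 pos [601.4 175.5  37.6] F [-2.  -1.  -1.7] w 58.0 j [10.5 34.2 -6.7 48.4 -0.1 -0.3]
shift tool [-0.1  0.4 -0.2] turn [-0.06  0.75 -0.1 ]
12895 plate slopes deg [-1.30376706  0.41199582] z at x=-60 49.514619426418356 x range [-69.41497271  -9.44857067] y [-27.92721651  30.03852526]
```

Request:
apply_moves --pt "0 0 0.0015 0 -0.7 0 0.04" --pt "0 0 0.0015 0 -0.6 0 0.04" --pt "0 0 0.0015 0 0 0 0.04" --pt "0 0 0.0015 0 0 0 0.04" --pt "0 0 0.0015 0 0 0 0.04"

```text
time: 27.1
position: [601.7, 175.6, 37.4]
orientation: [[-0.981, -0.188, 0.04], [-0.188, 0.982, 0.006], [-0.04, -0.002, -0.999]]
ft_force: [-7.2, -2.3, 9.3]
width: 58.2
```

```bash
cat > chk.py <<'E'
from h import *
import sys
inblk();go(bk(-50.8,0,37.8),pose(BT,0))
m=snap("wrist",sys.argv[1])
h=cv2.cvtColor(m["p"],cv2.COLOR_RGB2HSV);k=(cv2.inRange(h,(18,110,40),(32,255,255))>0)&(m["d"]>0)&(m["d"]<200);k[:236]=0;k[:,:246]=0;k[:,388:]=0
v,u=np.nonzero(k);c,r=ray(m,np.c_[u,v]);X=c+r*m["d"][v,u][:,None];X=(X-np.r_[BC,0])@Rz(BT)
A=np.c_[X[:,:2],np.ones(len(X))];q=np.linalg.lstsq(A,X[:,2],rcond=None)[0];print(len(X),"plate slopes deg",np.degrees(np.arctan(q[:2])),"z at x=-60",q@[-60,0,1],"z at 0",q[2],"x range",np.percentile(X[:,0],[1,99]),"y",np.percentile(X[:,1],[1,99]))
E
python3 chk.py w19
```

```text
TCP block frame [-50.5  -0.4  37.4]
t 27.1 pos [601.7 175.6  37.4] F [-7.2 -2.3  9.3] w 58.2 j [10.5 33.1 -8.8 45.8 -0.1 -0.3]
shift tool [ 0.2  0.4 -0.4] turn [-0.09  2.31 -0.08]
12751 plate slopes deg [-1.1960874   0.38939395] z at x=-60 49.468818473798024 z at 0 48.21609670007658 x range [-69.36994778  -8.56314132] y [-27.92714999  30.05531872]
```

Request:
apply_moves --pt "0 0 0 0 0 0 0.04" --pt "0 0 0 0 0 0 0.062" --pt "0 0 0 0 0 0 0.066" --pt "0 0 0 0 0 0 0.075" --pt "0 0 0 0 0 0 0.0854"

```text
time: 27.65
position: [607.5, 176.7, 40.0]
orientation: [[-0.981, -0.187, 0.052], [-0.187, 0.982, 0.008], [-0.052, -0.001, -0.999]]
ft_force: [-0.1, -0.4, 0.3]
width: 85.5
```

Request:
apply_moves --pt "0 0 0 0 0 0 0.0854" --pt "0 0 0 0 0 0 0.0854" --pt "0 0 0 0 0 0 0.0854" --pt "0 0 0 0 0 0 0.0854" --pt "0 0 0 0 0 0 0.0854"

```text
time: 28.15
position: [608.6, 176.9, 40.3]
orientation: [[-0.981, -0.187, 0.053], [-0.187, 0.982, 0.009], [-0.054, -0.001, -0.999]]
ft_force: [-0.8, 0.6, -0.4]
width: 85.7
```

```bash
python3 chk.py w20
```

```text
TCP block frame [-43.6  -0.4  40.3]
t 28.15 pos [608.6 176.9  40.3] F [-0.8  0.6 -0.4] w 85.7 j [10.5 33.  -8.5 45.4 -0.1 -0.3]
shift tool [7.4 0.4 2.2] turn [-0.08  3.1  -0.1 ]
13333 plate slopes deg [-1.64699506  0.28804187] z at x=-60 49.81257796002858 z at 0 48.08737356299146 x range [-65.90934399   2.31490837] y [-27.95966112  30.25372907]
```

Request:
apply_moves --pt "0 0 -0.01 0 0 0 0.0854" --pt "0 0 -0.02 0 0 0 0.0854" --pt "0 0 -0.03 0 0 0 0.0854" --pt "0.01 0 -0.04 0 0 0 0.0854" --pt "0.02 0 -0.04 0 0 0 0.0854"

```text
time: 28.7
position: [568.2, 169.1, 178.3]
orientation: [[-0.981, -0.187, 0.042], [-0.187, 0.982, 0.007], [-0.043, -0.001, -0.999]]
ft_force: [1.1, -0.4, 0.6]
width: 85.2
```

Request:
apply_moves --pt "0.04 0 -0.02 0 3 0 0.0854" --pt "0.04 0 -0.02 0 0 0 0.0854" --pt "0.03 0 0 0 0 0 0.0854" --pt "0 0 0 0 0 0 0.0854" --pt "0 0 0 0 0 0 0.0854"

```text
time: 29.2
position: [457.8, 148.3, 229.9]
orientation: [[-0.982, -0.187, 0.006], [-0.187, 0.982, -0.0], [-0.006, -0.001, -1.0]]
ft_force: [0.1, 0.4, -0.9]
width: 84.9
```

```bash
cat > fin.py <<'E'
from h import *
import sys
inblk();print(bot.get_obs()["ft_force"])
for n in("wrist","scene","side"):
    m=snap(n,sys.argv[1]+n);h=cv2.cvtColor(m["p"],cv2.COLOR_RGB2HSV)
    v,u=np.nonzero(m["d"]>0);c,r=ray(m,np.c_[u,v]);X=(c+r*m["d"][v,u][:,None]-np.r_[BC,0])@Rz(BT)
    near=(abs(X[:,0])<85)&(abs(X[:,1])<50)
    k=cv2.inRange(h,(18,110,60),(32,255,255))[v,u]>0
    Q=X[near&k&(abs(X[:,2]-49)<9)]
    if len(Q)>20:
        rc=cv2.minAreaRect(Q[:,:2].astype(np.float32));print(n,len(Q),"z",np.median(Q[:,2]),"slope",np.degrees(np.linalg.lstsq(np.c_[Q[:,:2],np.ones(len(Q))],Q[:,2],rcond=None)[0][:2]),rc)
    # 2D: colour mask onto z=49 plane
    vv,uu=np.nonzero(cv2.inRange(h,(18,110,60),(32,255,255)))
    W=(onplane(m,np.c_[uu,vv],49)-np.r_[BC,0])@Rz(BT);s=(abs(W[:,0]+10)<75)&(abs(W[:,1])<45)
    if n=="wrist":
        S=m["p"].astype(float).sum(2)
    mk=np.zeros(h.shape[:2],np.uint8);mk[vv[s],uu[s]]=255;mk=cv2.morphologyEx(mk,cv2.MORPH_OPEN,np.ones((3,3)))
    cs=cv2.findContours(mk,0,2)[0]
    if cs:
        cc=max(cs,key=cv2.contourArea).reshape(-1,2);w=(onplane(m,cc,49)-np.r_[BC,0])@Rz(BT);print(n,"2D",cv2.contourArea(cc),cv2.minAreaRect(w[:,:2].astype(np.float32)))
E
python3 fin.py f1
```

```text
TCP block frame [-1.970e+02  1.000e-01  2.299e+02]
[ 0.07696579  0.36743377 -0.90760111]
wrist 3572 z 48.54142746442341 slope [-0.02273973 -0.04388514] ((-12.016273498535156, 0.9788627624511719), (60.533199310302734, 116.30374145507812), 89.8983154296875)
wrist 2D 3614.0 ((-12.738746643066406, 8.209138870239258), (119.83753967285156, 73.35945129394531), 0.1304178386926651)
scene 678 z 49.03186460147663 slope [0.49009858 0.56497778] ((-10.491256713867188, 0.5900325775146484), (61.55683135986328, 121.31682586669922), 89.91803741455078)
scene 2D 683.0 ((-11.217231750488281, 2.126575469970703), (63.58296203613281, 125.83857727050781), 89.63680267333984)
side 408 z 49.10126797061196 slope [ 0.28778951 -0.38704038] ((-4.994754791259766, -1.7967567443847656), (129.39378356933594, 67.0877685546875), 1.6456222534179688)
side 2D 410.5 ((-4.8734130859375, 5.786033630371094), (80.24417114257812, 134.98106384277344), 88.260498046875)
```

Run:
```python
from h import *
np.set_printoptions(precision=1,suppress=True,linewidth=160)
for n in("f1wrist","f1scene","f1side"):
    m=load(n+".npz");v,u=np.nonzero(m["d"]>0);c,r=ray(m,np.c_[u,v]);X=(c+r*m["d"][v,u][:,None]-np.r_[BC,0])@Rz(BT)
    h=cv2.cvtColor(m["p"],cv2.COLOR_RGB2HSV);k=cv2.inRange(h,(18,110,60),(32,255,255))[v,u]>0
    s=(X[:,0]>40)&(X[:,0]<66)&(X[:,2]>51.5)&(X[:,2]<60)&(abs(X[:,1])<40)&~k;Q=X[s];print(n,"stop n",len(Q),Q.min(0) if len(Q) else"",Q.max(0) if len(Q) else "",np.median(Q,0) if len(Q) else "")
    if len(Q)>8: print(cv2.minAreaRect(Q[:,:2].astype(np.float32)))
    P=X[k&(abs(X[:,1])<14)&(abs(X[:,2]-49)<6)&(abs(X[:,0])<75)];print(" plate x range",np.percentile(P[:,0],[0,1,99,100]))
m=load("f1wrist.npz");uv=proj(m,[np.r_[bk(x,0,z)] for x,z in((40,49),(50,49),(50,55),(58,55))]).round(1);print(uv)
c=int(uv[0,0]);r0=int(uv[0,1])-4
for r in range(r0,r0+22): print(r,m["p"][r,c],m["d"][r,c],(onplane(m,[(c,r)],49)-np.r_[BC,0])@Rz(BT)[:,0])
```

```text
f1wrist stop n 0   
 plate x range [-70.2 -69.5  44.   46.1]
f1scene stop n 26 [ 48.6 -14.   52.2] [57.8 17.6 58.5] [54.   2.9 55.1]
((52.942256927490234, 1.806650161743164), (9.08016300201416, 31.651283264160156), 1.2012423276901245)
 plate x range [-70.7 -70.2  45.8  46. ]
f1side stop n 18 [ 48.  -18.6  51.5] [58.1 17.5 58. ] [54.3 -1.6 53.7]
((53.156368255615234, -0.5448703765869141), (10.033377647399902, 36.194393157958984), 0.5312936305999756)
 plate x range [-69.7 -68.8  48.   49.6]
[[314.8 354.8]
 [314.8 360.6]
 [314.8 364.3]
 [314.8 369. ]]
350 [158 134  61] 392.9109 [32.]
351 [160 134  55] 392.0218 [33.7]
352 [164 138  57] 396.3326 [35.4]
353 [168 141  61] 396.63824 [37.]
354 [167 140  61] 395.9997 [38.7]
355 [170 140  60] 397.0155 [40.4]
356 [167 139  55] 395.64542 [42.1]
357 [165 138  60] 398.12106 [43.8]
358 [133 110  47] 397.88718 [45.5]
359 [84 68 33] 86.839264 [47.2]
360 [19  5  0] 86.09005 [48.9]
361 [ 8 13  3] 86.61946 [50.6]
362 [7 7 5] 85.06724 [52.3]
363 [13  8 14] 84.95625 [54.1]
364 [11  3 17] 83.90378 [55.8]
365 [0 4 3] 82.29795 [57.5]
366 [19 16 11] 82.01557 [59.3]
367 [5 0 6] 81.60242 [61.1]
368 [ 9 14 11] 82.10902 [62.8]
369 [ 7 11  5] 82.495735 [64.6]
370 [7 8 5] 80.54828 [66.3]
371 [0 3 2] 81.03671 [68.1]
```

Run:
```python
from h import *
from plant import ticket
for n in("side0","f1side"):
    h=cv2.cvtColor(load(n+".npz")["p"],cv2.COLOR_RGB2HSV);b=cv2.inRange(h,(20,150,70),(32,255,255));b[:262]=0;b[310:]=0;b[:,:300]=0;b[:,365:]=0
    print(n,[s[:5].tolist() for s in cv2.connectedComponentsWithStats(b)[2][1:] if s[4]>60])
print(bot.get_obs()["ft_force"],bot.get_obs()["time"]);print(ticket.hand_in())
```

```text
side0 [[313, 262, 8, 15, 106], [320, 282, 20, 18, 291]]
f1side [[320, 282, 20, 18, 290]]
[ 0.1958007   0.28626644 -0.04997895] 29.35
the job is handed in; nothing more can be done
None
```

The long plate is on the steel block with its end at the stop, and I handed the job in at 29.35 s with the gripper clear of everything.

**Sliding it out:** I slid the plate out with several fingertip strokes under the guard. The last stroke overshot to about 50 mm, so I pushed it back to about 42 mm before gripping. I then took that end across its width and lifted it clear.

**Setting it down:** I moved the plate in until it met the stop at about 7 N, lowered it until the block carried it at about 9 N, and opened the gripper.

**Last checks:**
- **Flat:** the wrist camera read its top at 48.5 mm with a slope below 0.1°, and the scene and side cameras read about 49 mm.
- **In line and centred:** the wrist and scene cameras put it within about 0.1° of the block's axis and about 1 mm off centre. The side camera is coarser and read 1.6–1.7° and centres 2–6 mm off.
- **Against the stop:** the near end read about −70 mm, which matches contact. The gripper hid the far end from the wrist camera, so I couldn't see the contact itself; a gap of 1 mm or so isn't ruled out.
- **Short plate:** it is at the same pixels in the side view as at the start. I didn't re-measure the tumbler, tape or spray bottle, but no move went near them.

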